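# Make up two flange-joint kits in foam-lined trays

## Robot

A 7-joint arm with a two-finger parallel gripper is mounted at the origin on a cart in front of the work surface, level with it; the furniture and walls round the work are solid. World frame = base frame: x ahead of the robot, y to its left, z up, the work surface at z = 0. Lengths are in m, angles in rad, forces in N, time in s.
With the tool pointing down it reaches from about 0.425 to 0.875 m from the base axis. Payload 4.7 kg.
Tool frame: the origin (TCP) lies midway between the tips of the shut fingers; the grasp point (between the pads) lies 19 mm behind it; y points along the fingers, z is the direction in which the jaws open and shut, and the axes are right-handed (so a half turn about y gives the same grasp; the last joint's range is limited). The gripper opens to 87 mm and grips with 3 to 60 N. Pads are 19 mm wide; open, the fingers measure 117 mm over their backs; the gripper's body (75 mm by 190 mm) begins 51 mm behind the grasp point.
Start: joints at [-1.126, 0.321, -0.07, 1.45, 0.023, 1.371, -0.057], TCP at [0.271, 0.591, 0.223] pointing down, gripper open.
Joint ranges: [-2.86, 2.86], [-0.3, 2.09], [-1.38, 1.24], [0.06, 2.45], [-1.56, 4.7], [0.09, 2.05], [-2.69, 2.69]. Speed limits (rad/s): [2.57, 2.57, 3.14, 3.14, 3.14, 3.14, 3.14].

## Interface

Orientations are given as a rotation vector (axis times angle).
In Python, from bench import ctrl gives the robot as it stands.
- The arm moves only by the tool play_rows, never from a script. Its arguments are lists of equal length, an entry for each row: "translation": the shift along the tool's x, y, z in mm, a list of three; "turn": the turn, a rotation vector about the tool's x, y, z in rad, a list of three; "fingers": the opening, from -1 (shut) to 1 (fully open), so that 0 is half open. In form: {"translation": [[dx, dy, dz], ...], "turn": [[wx, wy, wz], ...], "fingers": [fingers, ...]}. A call has exactly 10 rows; each row shifts and turns the commanded pose from where the row before left it, along the tool's axes as they then stand; what a row does not reach is not made up. A row lasts 1/12 s, in which the tool goes at most 41.7 mm and 7.16 degrees, less where a joint would pass 70% of its speed; a pose out of reach is approached as far as the arm can. A call with a gripper value outside its range is refused whole. The fingers move at their own pace and stop on an object; "grip_force" is the grip in N (left out, the last holds). Time passes only in rows, so rows that do not move let the fingers close, or fill a call up. It gives the time, the measured TCP pose, the force and the opening at its end, in the units of the state.
- ctrl.get_state(): the state, without advancing time (a new reading comes with each control period).
- ctrl.get_image(name): name is "side" or "top"; returns the picture (480x640x3 uint8, blue, green, red); there is no depth.
- ctrl.camera_info(name): a dict with "camera_matrix" (3x3 intrinsics, pixels), "k1" (the pictures are not rectified: a ray, as slopes to the right and down, at radius r is drawn at 1 + k1 r^2 times it, then the intrinsics apply), "R" (3x3) and "t" (3): a world point X has camera coordinates R X + t. Camera axes: x right, y down, z forward; pixel columns grow to the right and rows downward; lengths in m; the calibration is good to about 2 mm. A picture is of the moment at which its call begins. camera_info takes no time and is no camera call.
- ctrl.close_job(): hands the job in, once; it reports no verdict.
The state is a dict: "time": time; "joint_positions": joint angles; "qd": joint speeds; "joint_torque": joint torques, N m; "position": TCP position; "tool_rot": TCP orientation; "ft_force": force on the tool from outside, world axes, zero at the start; "torque": the same for the moment, N m; "grip_width": opening from 0.0 (shut) to 1.0 (fully open).
Only numpy, scipy, OpenCV 4.12 (cv2) and the standard library are available. Lean on these libraries where they do the work, as an engineer would, in place of code of your own. Each camera call takes 0.05 s, during which the arm holds its last target.

## Task

Make up the two joint kits for the chamber. The grey tray with the bolts gets the steel blank flange in its round cut-out, the copper gaskets laid flat and centred on top of that flange, and the spanner in its slot; the blue tray gets the clamp in the keyed cut-out, wing nut in the narrow end, and the black-edged centring ring in the round cut-out. Everything must lie flat, fully down in its cut-out and let go; leave the amber tape roll and the hex key where they are.

Things in the scene. Friction and masses are not known exactly. Their poses are not given: they have to be found in the camera images.
- cf_tray: Grey tray, 160 (x) x 180 (y) mm, black foam with 4 mm deep cut-outs, yellow inside; 6 bolts below foam level in two wells (x -22, y +-66 mm). Fixed. Origin: centre of its underside. Foam top 14 mm, cut-out floor 10 mm above it. Flange: round cut-out, diameter 82, centre x -22, y 0. Spanner: slot 40 (x) by 162 (y), centre x +50, y 0, narrowed to 25 mm along its middle 80 mm.
- kf_tray: Blue tray, 160 (x) x 180 (y) mm, black foam with 4 mm deep cut-outs, blue inside. Fixed. Origin: centre of its underside. Foam top 14 mm, cut-out floor 10 mm above it. Clamp: cut-out x -51 to +49, centred on y -42, 71 mm wide (far corners bevelled), only 43 mm at its end x < -21 for the wing nut; clamp body's centre belongs at x +7, y -42. Ring: round cut-out, diameter 54, centre x 0, y +46.
- cf_blank_mid (a point): Blank flange: bright steel disc with bolt holes round its edge, 70 mm diameter, 13 mm thick, 0.31 kg, lying flat. Point: its centre, half-way up (6.5 mm above its underside); z up.
- copper_gaskets_mid (a point): Copper gaskets: short stack of flat copper-coloured rings, moves as one piece; 48 mm diameter, 10 mm thick, lying flat. Point: its centre, half-way up (5 mm above its underside); z up.
- spanner_mid (a point): Spanner, bright steel, 150 mm long, ends 28 mm wide and 8 mm thick, lying flat. Straight shaft 12 mm wide and 5 mm thick (from 2 to 7 mm above the underside). Point: middle of the shaft, 4.5 mm above the underside; y along the spanner, z up.
- kf_clamp_mid (a point): Clamp: pale aluminium round body, 57 mm diameter, 17.5 mm high, with a red wing nut on one side; 88 mm long, lying flat. Point: centre of the round body, 8.8 mm above the underside. The wing nut lies at -y, ending 52 mm from the point; body's far side 28 mm at +y; x across it (grasp the body across x); z up.
- kf_ring_mid (a point): Centring ring: metal ring with a black rubber O-ring round it, 41 mm diameter, 8 mm high, lying flat (the O-ring rigid here). Point: its centre, half-way up (4 mm above its underside); z up.
- kapton_roll_mid (a point): Roll of amber film tape, 64 mm diameter, 13 mm high, lying flat. Not part of either kit, loose. Point: its centre, half-way up.
- hex_key_mid (a point): Black hex key, long arm 84 mm by 8 mm, 8 mm high, lying flat. Not part of either kit, loose. Point: middle of its long arm, half-way up; y along the long arm.
There are look-alikes about, which are no part of the job. Leave any pink or turquoise look-alike of the part that bears cf_blank_mid alone. Leave any yellow look-alike of the part that bears kf_clamp_mid alone.

How it is judged:
At the end, for the whole second after the job is handed in: Grey tray: flange in the round cut-out, gaskets on it (centres within 10 mm), spanner in the slot. Blue tray: clamp in the keyed cut-out, wing nut in its narrow end, ring in the round one. Each within 10 mm, flat, on the floor, at rest (x of cf_blank_mid in the frame of cf_tray between -0.032 and -0.012 m and y of cf_blank_mid in the frame of cf_tray between -0.01 and 0.01 m and z of cf_blank_mid in the frame of cf_tray below 0.0182 m and angle between each of cf_blank_mid, copper_gaskets_mid, spanner_mid, kf_clamp_mid, kf_ring_mid's own z axis and vertical below 0.05 rad and horizontal distance between copper_gaskets_mid and cf_blank_mid below 0.01 m and z of copper_gaskets_mid in the frame of cf_tray between 0.026 and 0.03 m and x of spanner_mid in the frame of cf_tray between 0.04 and 0.06 m and y of spanner_mid in the frame of cf_tray between -0.01 and 0.01 m and z of spanner_mid in the frame of cf_tray below 0.016 m and angle between the y axis of spanner_mid and the y axis of cf_tray, either way round below 0.12 rad and x of kf_clamp_mid in the frame of kf_tray between -0.003 and 0.017 m and y of kf_clamp_mid in the frame of kf_tray between -0.052 and -0.032 m and z of kf_clamp_mid in the frame of kf_tray below 0.0206 m and angle between the y axis of kf_clamp_mid and the x axis of kf_tray, either way round below 0.2 rad and x of kf_ring_mid in the frame of kf_tray between -0.01 and 0.01 m and y of kf_ring_mid in the frame of kf_tray between 0.036 and 0.056 m and z of kf_ring_mid in the frame of kf_tray below 0.0158 m and linear speed of each of cf_blank, copper_gaskets, spanner, kf_clamp, kf_ring below 0.01 m/s); the robot touches nothing.
It fails at once if the tape roll is moved by more than 3 cm (distance of kapton_roll_mid from where it was at the start of the episode above 0.03 m).
It fails at once if the hex key is moved by more than 3 cm (distance of hex_key_mid from where it was at the start of the episode above 0.03 m).
It also fails if it takes over 120 s, if anything falls off the work surface, if the arm or the gripper's body presses on something with over 40 N, if the wrist force passes 120 N, or if a joint passes its speed limit or range.

## Working session

There is one attempt and no reset: what is moved stays moved. The work goes in short steps, Python scripts to look and compute and a tool call to move; the robot and the scene stay as the last step left them, time stands still between calls to the robot, and variables do not carry over. Pictures are saved under pics/ and viewed, and the job is handed in when it is done.

Besides the shell and the picture viewer there is one more tool, called after "Request:" as name(argument=value, ...), one argument or row to a line, values as JSON. play_rows: Moves the arm, as the interface text tells. Its arguments: {"type":"object","properties":{"translation":{"type":"array"},"turn":{"type":"array"},"fingers":{"type":"array"},"grip_force":{"type":"number"}},"required":["translation","turn","fingers"]}

```bash
mkdir -p pics; ls
python3 - <<'E'
from bench import ctrl
import cv2
s=ctrl.get_state()
print(s)
for n in("top","side"):
    cv2.imwrite(f"pics/{n}0.png",ctrl.get_image(n)); print(ctrl.camera_info(n))
E
```

```text
pics
{'time': 0.0, 'joint_positions': array([-1.12590887,  0.32184745, -0.07008991,  1.45165808,  0.02263884,
        1.37077802, -0.05689974]), 'qd': array([ 0.00064729,  0.00039844, -0.00067422, -0.00070929,  0.00047595,
        0.00073641,  0.00128519]), 'joint_torque': array([-1.44657802e-04, -4.91281199e+01, -4.04041372e-01, -3.12529457e+01,
       -6.39271550e-02,  4.36902686e-02,  1.96388032e-04]), 'position': array([0.27126053, 0.59009847, 0.22145417]), 'tool_rot': array([-1.54615722,  0.33813807, -0.33770102]), 'ft_force': array([ 0.68343088,  0.35141398, -0.13874885]), 'torque': array([ 0.05617434,  0.00903669, -0.00925278]), 'grip_width': 1.000469708549185}
{'camera_matrix': array([[507.303001  ,   0.        , 319.85705747],
       [  0.        , 507.303001  , 237.27469482],
       [  0.        ,   0.        ,   1.        ]]), 'k1': -0.018976679541939177, 'R': array([[-0.02692747, -0.99963506, -0.00215932],
       [-0.98946383,  0.02696076, -0.1422478 ],
       [ 0.14225411, -0.0016938 , -0.98982872]]), 't': array([0.20194206, 0.5774431 , 1.14132623])}
{'camera_matrix': array([[514.61470254,   0.        , 317.33762473],
       [  0.        , 514.61470254, 241.21337811],
       [  0.        ,   0.        ,   1.        ]]), 'k1': -0.04477354813892519, 'R': array([[-0.99369819, -0.11036334,  0.01959166],
       [-0.075813  ,  0.53301491, -0.84270249],
       [ 0.08256082, -0.83887725, -0.53802293]]), 't': array([ 0.616529  , -0.0067676 ,  1.34418781])}
```

View pics/top0.png

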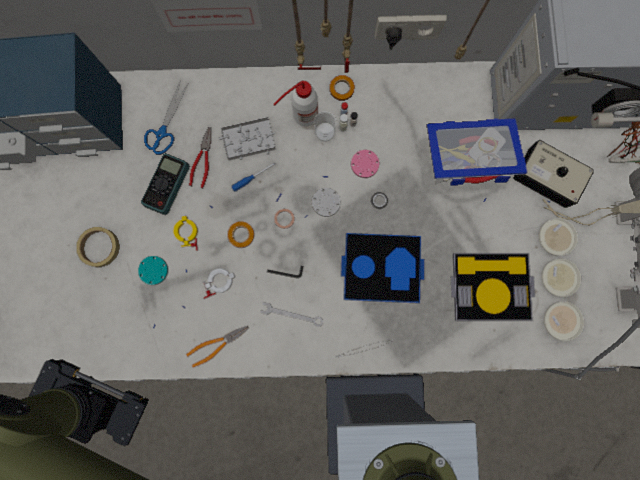

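View pics/side0.png

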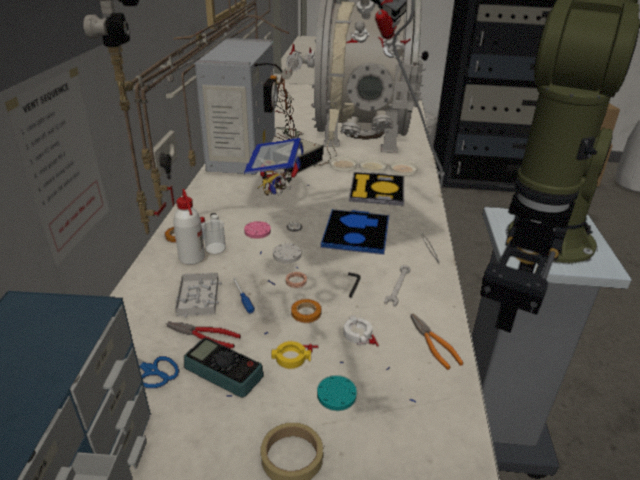

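```bash
cat > h.py <<'E'
import numpy as np, cv2
from bench import ctrl
from scipy.spatial.transform import Rotation as Ro
def ci(n):
    c=ctrl.camera_info(n); return c["camera_matrix"],c["k1"],c["R"],c["t"]
def proj(n,X):
    K,k,R,t=ci(n); X=np.atleast_2d(X).astype(float)
    p,_=cv2.projectPoints(X,cv2.Rodrigues(R)[0],t,K,np.array([k,0,0,0.])); return p[:,0]
def ray(n,uv):
    K,k,R,t=ci(n)
    u=cv2.undistortPoints(np.array(uv,float).reshape(-1,1,2),K,np.array([k,0,0,0.]))[:,0]
    d=np.c_[u,np.ones(len(u))]@R
    return -R.T@t,d
def onz(n,uv,z):
    o,d=ray(n,uv); return o+d*((z-o[2])/d[:,2])[:,None]
def crop(img,x0,y0,w,h,s,name):
    cv2.imwrite("pics/"+name,cv2.resize(img[y0:y0+h,x0:x0+w],None,fx=s,fy=s,interpolation=cv2.INTER_CUBIC))
E
python3 - <<'E'
from h import *
t=cv2.imread("pics/top0.png");s=cv2.imread("pics/side0.png")
crop(t,140,150,260,190,3,"c1.png"); crop(t,330,220,220,110,3.6,"c2.png"); crop(s,220,160,250,240,2.5,"c3.png")
for n,p,z in [("flange",(326,201),.013),("gask",(284,217),.01),("clamp",(219,282),.0175),("ring",(380,200),.008),("span",(292,314),.007),("kap",(240,234),.013),("hex",(287,271),.008),("cf",(493,287),.014),("kf",(383,268),.014)]:
    X=onz("top",[p],z)[0]; print(n,X.round(3),np.hypot(*X[:2]).round(3),proj("side",X).round(0))
E
```

```text
flange [0.675 0.169 0.013] 0.696 [[288. 250.]]
gask [0.639 0.271 0.01 ] 0.694 [[296. 277.]]
clamp [0.486 0.426 0.018] 0.647 [[361. 326.]]
ring [0.675 0.038 0.008] 0.676 [[295. 224.]]
span [0.407 0.257 0.007] 0.481 [[399. 283.]]
kap [0.6   0.377 0.013] 0.709 [[307. 307.]]
hex [0.509 0.266 0.008] 0.574 [[354. 281.]]
cf [ 0.457 -0.219  0.014] 0.507 [[379. 185.]]
kf [0.509 0.039 0.014] 0.511 [[358. 227.]]
```

View pics/c1.png

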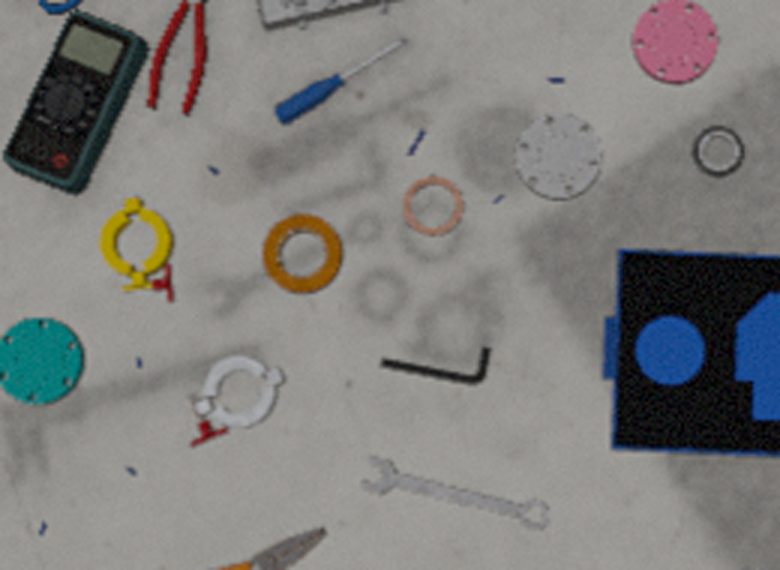

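View pics/c2.png

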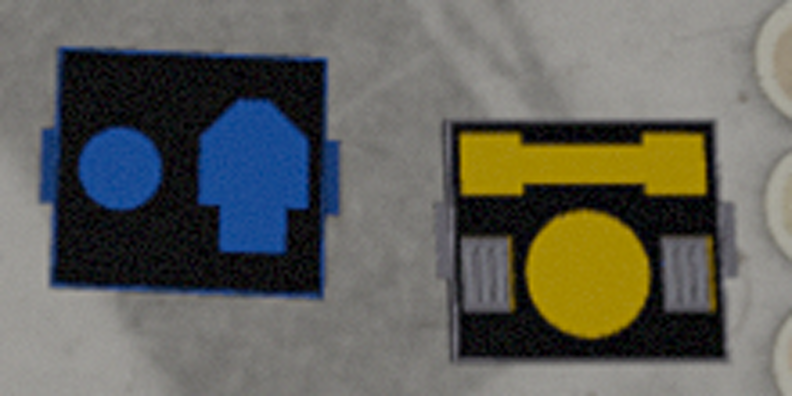

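View pics/c3.png

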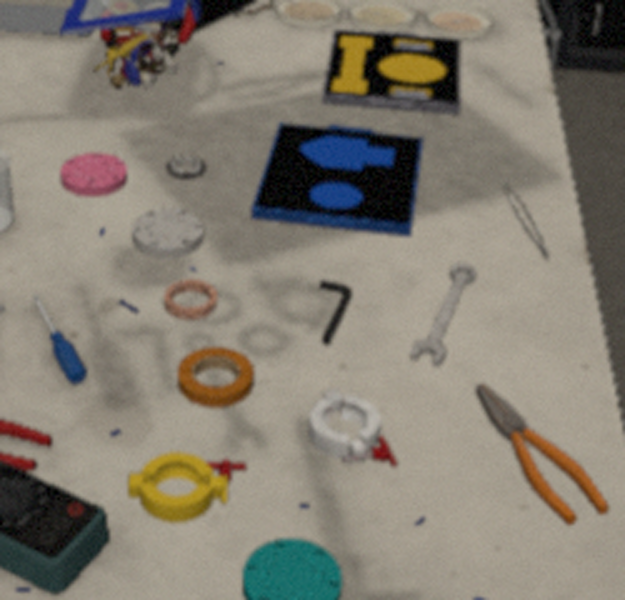

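```bash
cat > m.py <<'E'
from h import *
def blobs(img,box,f):
    x0,y0,w,h=box; c=img[y0:y0+h,x0:x0+w]
    m=f(c).astype(np.uint8)*255
    m=cv2.morphologyEx(m,cv2.MORPH_CLOSE,np.ones((3,3)))
    cs,_=cv2.findContours(m,cv2.RETR_EXTERNAL,cv2.CHAIN_APPROX_NONE)
    cs=sorted(cs,key=cv2.contourArea,reverse=True)
    return m,[k[:,0].astype(float)+[x0,y0] for k in cs]
def hsv(c): return cv2.cvtColor(c,cv2.COLOR_BGR2HSV).astype(int)
def circ(P): # min enclosing & lsq circle on xy metres
    P=P[:,:2]; A=np.c_[2*P,np.ones(len(P))]; s=np.linalg.lstsq(A,(P**2).sum(1),rcond=None)[0]
    return s[:2],np.sqrt(s[2]+s[:2]@s[:2])
E
python3 - <<'E'
from m import *
t=cv2.imread("pics/top0.png"); 
yel=lambda c:(lambda H:(abs(H[...,0]-25)<8)&(H[...,1]>150)&(H[...,2]>90))(hsv(c))
blu=lambda c:(lambda H:(abs(H[...,0]-108)<12)&(H[...,1]>120)&(H[...,2]>110))(hsv(c))
cop=lambda c:(lambda H:((H[...,0]<16)|(H[...,0]>170))&(H[...,1]>45))(hsv(c))
drk=lambda c:hsv(c)[...,2]<95
red=lambda c:(lambda H:((H[...,0]<8)|(H[...,0]>170))&(H[...,1]>110))(hsv(c))
for nm,box,f,z in [("cf",(445,245,95,80),yel,.012),("kf",(346,237,70,62),blu,.012),("gask",(265,200,38,36),cop,.01),("ring",(368,188,26,26),drk,.006),("red",(196,260,45,45),red,.008)]:
    m,cs=blobs(t,box,f); print(nm)
    for k in cs[:3]:
        if len(k)<8: continue
        P=onz("top",k,z); c,r=circ(P); rect=cv2.minAreaRect((P[:,:2]*1000).astype(np.float32))
        print(" ",len(k),"circ",c.round(4),r.round(4),"rect",np.round(rect[0],1),np.round(rect[1],1),round(rect[2],1), "mean pix",k.mean(0).round(0))
for nm,box in [("fl",(300,180,52,46)),("cl",(195,260,50,46)),("sp",(250,290,84,44))]:
    x,y,w,h=box; c=t[y:y+h,x:x+w]; H=hsv(c); print(nm,np.median(H.reshape(-1,3),0), np.percentile(H[...,2],[5,50,95]),np.percentile(H[...,1],[5,50,95]))
    v=cv2.resize(c,None,fx=6,fy=6,interpolation=cv2.INTER_NEAREST); cv2.imwrite(f"pics/z_{nm}.png",v)
big=np.full((300,312+300,3),0,np.uint8)
a=cv2.imread("pics/z_fl.png");b=cv2.imread("pics/z_cl.png");big[:276,:312]=a;big[:276,312:]=b;cv2.imwrite("pics/z1.png",big)
E
```

```text
cf
  97 circ [ 0.4371 -0.2171] 0.04 rect [ 436.9 -217.2] [79.7 81.7] 42.0 mean pix [493. 296.]
  171 circ [ 0.5091 -0.2193] 0.0557 rect [ 509.4 -219.7] [161.2  38.1] 88.4 mean pix [491. 265.]
  37 circ [ 0.4354 -0.3219] 0.0266 rect [ 436.2 -298.4] [ 2.4 42.2] 88.6 mean pix [527. 295.]
kf
  118 circ [ 0.5068 -0.002 ] 0.0415 rect [507.2  -1.7] [71.  98.1] 87.0 mean pix [400. 270.]
  62 circ [0.5144 0.0864] 0.0255 rect [514.3  85.9] [52.2 49.9] 88.4 mean pix [363. 266.]
gask
  55 circ [0.636  0.2715] 0.0229 rect [635.3 272.5] [45.8 46.5] 88.9 mean pix [284. 218.]
ring
  47 circ [0.675  0.0404] 0.0201 rect [675.4  41.3] [41.4 39.7] 88.4 mean pix [379. 200.]
red
  26 circ [0.4581 0.4524] 0.0078 rect [456.9 451.9] [17.1 18.7] 62.4 mean pix [209. 294.]
fl [ 23.   8. 140.] [119. 140. 155.] [ 2.  8. 14.]
cl [ 23.  10. 151.] [124. 151. 164.] [ 5. 10. 15.]
sp [ 23.   9. 154.] [136. 154. 158.] [ 4.  9. 13.]
```

View pics/z1.png

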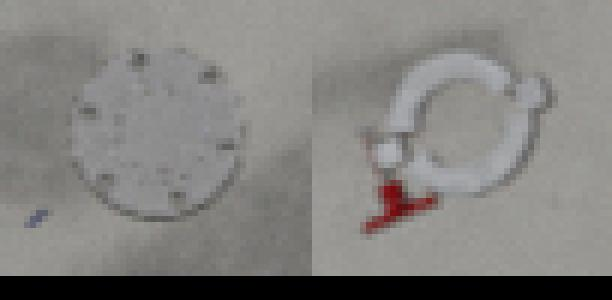

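View pics/z_sp.png

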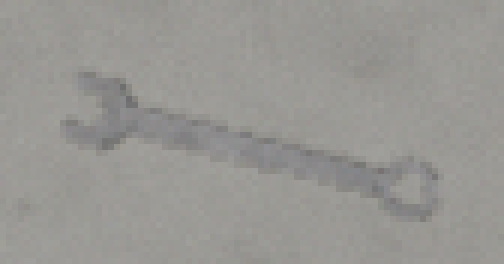

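Run:
```python
from m import *
t=cv2.imread("pics/top0.png");s=cv2.imread("pics/side0.png")
a=cv2.resize(t[258:308,195:245],None,fx=8,fy=8,interpolation=cv2.INTER_CUBIC)
b=cv2.resize(s[310:360,335:385],None,fx=8,fy=8,interpolation=cv2.INTER_CUBIC)
o=np.hstack([a,b]); o=np.clip((o.astype(float)-60)*1.6,0,255).astype(np.uint8)
cv2.imwrite("pics/cl2.png",o)
C=onz("top",[(219,279.7)],.0175)[0];print(C, onz("top",[(220,279.7),(219,280.7)],.0175)-C)
```

```text
[0.49174952 0.42625576 0.0175    ] [[-6.23331648e-05 -2.35783480e-03  0.00000000e+00]
 [-2.35101204e-03 -1.73308765e-06  0.00000000e+00]]
```

View pics/cl2.png

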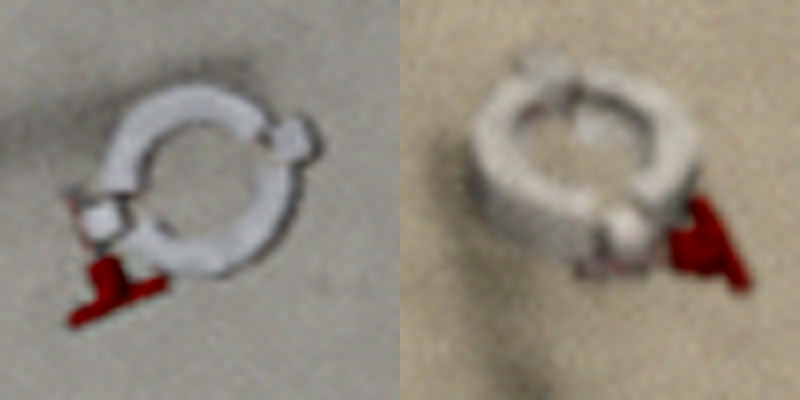

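Run:
```python
from m import *
t=cv2.imread("pics/top0.png")
yel=lambda c:(lambda H:(abs(H[...,0]-25)<8)&(H[...,1]>150)&(H[...,2]>90))(hsv(c))
blu=lambda c:(lambda H:(abs(H[...,0]-108)<12)&(H[...,1]>120)&(H[...,2]>110))(hsv(c))
drk=lambda c:hsv(c)[...,2]<60
def fill(f): return f
for nm,box,f in [("kf",(335,225,98,86),lambda c:drk(c)|(hsv(c)[...,1]>120)),("cf",(446,244,94,84),lambda c:drk(c)|yel(c))]:
    m,cs=blobs(t,box,f); cv2.imwrite(f"pics/m_{nm}.png",cv2.resize(m,None,fx=4,fy=4))
    P=onz("top",cs[0],.014); r=cv2.minAreaRect((P[:,:2]*1000).astype(np.float32)); print(nm,r)
# corners from crop c2
c2=lambda p:(np.array(p)+.5)/3.6-.5+np.array([330,220])
for nm,p in [("kf",[(60,48),(326,58),(322,296),(52,284)]),("cf",[(453,122),(714,122),(725,358),(456,358)])]:
    P=onz("top",c2(p),.014)[:,:2]*1000; print(nm,P.round(1).tolist(),P.mean(0).round(1)); e=P[0]-P[1]+P[3]-P[2]; print("y axis",np.degrees(np.arctan2(-e[0],e[1])), np.linalg.norm(e)/2); e=P[0]-P[3]+P[1]-P[2];print("x axis",np.degrees(np.arctan2(e[1],e[0])),np.linalg.norm(e)/2)
# clamp cutout: moment centroid
m,cs=blobs(t,(346,237,70,62),blu)
for k in cs[:2]:
    P=onz("top",k,.013)[:,:2]*1000
    M=cv2.moments(P.astype(np.float32)); print("centroid",M['m10']/M['m00'],M['m01']/M['m00'],np.sqrt(abs(M['m00'])))
m,cs=blobs(t,(445,245,95,80),yel)
for k in cs[:2]:
    P=onz("top",k,.013)[:,:2]*1000
    M=cv2.moments(P.astype(np.float32)); print("centroid",M['m10']/M['m00'],M['m01']/M['m00'])
s=ctrl.get_state(); R=Ro.from_rotvec(s['tool_rot']).as_matrix(); print(R.round(3)); 
print("flange",onz("top",[(325.9,200.8)],.013), onz("side",[(0,0)],0)[0])
```

```text
kf ((511.0875244140625, 40.689353942871094), (194.03675842285156, 158.167724609375), 85.97501373291016)
cf ((459.0565490722656, -217.25180053710938), (174.1249237060547, 152.89028930664062), 88.36588287353516)
kf [[595.3, 122.7], [583.8, -53.4], [427.4, -42.3], [440.0, 133.3]] [511.6  40.1]
y axis -3.9217615909623396 176.28535596096825
x axis -3.98116575575528 156.26567478392855
cf [[538.8, -135.0], [534.1, -308.1], [380.0, -302.3], [385.0, -127.1]] [ 459.5 -218.2]
y axis -1.6209561672854769 174.19657240116342
x axis -2.5388564135730958 154.1155732038635
centroid 507.8648656935643 -2.0685898847337225 72.41720319753483
centroid 514.2954033457313 86.44414270642667 45.11992044300805
centroid 437.12653485179345 -216.8100796915796
centroid 509.2879279400456 -219.37059046555657
[[ 0.909 -0.001  0.418]
 [-0.418 -0.002  0.909]
 [ 0.    -1.    -0.002]]
flange [[0.67530144 0.16920713 0.013     ]] [ 4.17728996 -3.83061467  0.        ]
```

Run:
```python
from m import *
t=cv2.imread("pics/top0.png"); s=cv2.imread("pics/side0.png")
a=cv2.resize(t[178:228,300:350],None,fx=8,fy=8,interpolation=cv2.INTER_CUBIC)
b=cv2.resize(s[230:280,263:313],None,fx=8,fy=8,interpolation=cv2.INTER_CUBIC)
o=np.clip((np.hstack([a,b]).astype(float)-80)*2,0,255).astype(np.uint8); cv2.imwrite("pics/fl2.png",o)
```

```text
(no output)
```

View pics/fl2.png

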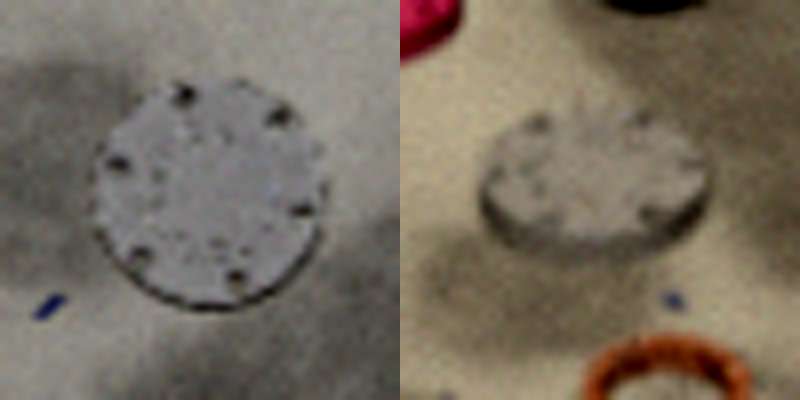

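```bash
cat > plan.py <<'E'
from m import *
import sys
def plan(x,y,z,yaw=None,n=10):
    s=ctrl.get_state(); R=Ro.from_rotvec(s['tool_rot']); p=s['position']
    zz=R.as_matrix()[:,2]; cur=np.degrees(np.arctan2(zz[1],zz[0]))
    dyaw=0 if yaw is None else (yaw-cur+90)%180-90
    # target: pointing exactly down, jaw yaw
    a=np.radians(cur+dyaw); zt=np.array([np.cos(a),np.sin(a),0]); yt=np.array([0,0,-1.]); Rt=np.c_[np.cross(yt,zt),yt,zt]
    w=(R.inv()*Ro.from_matrix(Rt)).as_rotvec()/n
    S=sum((R*Ro.from_rotvec(w*k)).as_matrix() for k in range(n))
    t=np.linalg.solve(S,(np.array([x,y,z])-p)*1000)
    print("t",round(s['time'],2),"pos",p.round(4),"yaw",cur.round(1),"grip mm",round(s['grip_width']*87,1),"F",s['ft_force'].round(1))
    print("n",n,"row",t.round(2),"|",np.linalg.norm(t).round(1),"turn",w.round(4),np.degrees(np.linalg.norm(w)).round(2))
if __name__=="__main__":
    a=sys.argv[1:]; plan(*map(float,a[:3]),None if a[3]=="-" else float(a[3]),int(a[4]))
E
python3 plan.py .675 .169 .12 0 20
python3 - <<'E'
from m import *
A=lambda p,o,s:(np.array(p,float)+.5)/s-.5+np.array(o)
P=onz("top",A([(130,112),(385,180),(65,100),(438,190)],(250,290),6),.007); print("span",P.round(4).tolist(),P[2:].mean(0)); d=P[1]-P[0]; print(np.degrees(np.arctan2(d[1],d[0])))
P=onz("top",A([(200,180),(293,138),(103,218),(70,325),(168,282)],(195,258),8),.0175); print("clamp",P.round(4)); d=P[1]-P[2]; print(np.degrees(np.arctan2(d[1],d[0])))
E
```

```text
t 0.1 pos [0.2713 0.5901 0.2216] yaw 65.3 grip mm 86.8 F [0.4 0.5 1.4]
n 20 row [30.38  5.08  5.09] | 31.2 turn [0.0001 0.057  0.0001] 3.27
span [[0.422, 0.3051, 0.007], [0.393, 0.2058, 0.007], [0.4273, 0.3306, 0.007], [0.3886, 0.1851, 0.007]] [0.40794437 0.25786842 0.007     ]
-106.27891009246585
clamp [[0.4909 0.4249 0.0175]
 [0.5025 0.3975 0.0175]
 [0.4805 0.4535 0.0175]
 [0.4494 0.463  0.0175]
 [0.4612 0.4343 0.0175]]
-68.51524807159043
```

Request:
play_rows(
  translation=[
    [30.4,5,5],
    [30.4,5,5],
    [30.4,5,5],
    [30.4,5,5],
    [30.4,5,5],
    [30.4,5,5],
    [30.4,5,5],
    [30.4,5,5],
    [30.4,5,5],
    [30.4,5,5],
  ],
  turn=[
    [0,0.057,0],
    [0,0.057,0],
    [0,0.057,0],
    [0,0.057,0],
    [0,0.057,0],
    [0,0.057,0],
    [0,0.057,0],
    [0,0.057,0],
    [0,0.057,0],
    [0,0.057,0],
  ],
  fingers=[1,1,1,1,1,1,1,1,1,1],
  grip_force=30,
)

```text
time: 0.93
position: [0.5355, 0.4373, 0.1716]
tool_rot: [-1.426, 0.782, -0.782]
ft_force: [1.0, -0.1, -0.1]
grip_width: 0.999
```

Request:
play_rows(
  translation=[
    [30.4,5,5],
    [30.4,5,5],
    [30.4,5,5],
    [30.4,5,5],
    [30.4,5,5],
    [30.4,5,5],
    [30.4,5,5],
    [30.4,5,5],
    [30.4,5,5],
    [30.4,5,5],
  ],
  turn=[
    [0,0.057,0],
    [0,0.057,0],
    [0,0.057,0],
    [0,0.057,0],
    [0,0.057,0],
    [0,0.057,0],
    [0,0.057,0],
    [0,0.057,0],
    [0,0.057,0],
    [0,0.057,0],
  ],
  fingers=[1,1,1,1,1,1,1,1,1,1],
)

```text
time: 1.77
position: [0.6742, 0.1669, 0.1217]
tool_rot: [-1.209, 1.212, -1.211]
ft_force: [0.3, -0.1, 0.0]
grip_width: 1.004
```

```bash
python3 plan.py .675 .169 .030 0 8; python3 plan.py .675 .169 .006 0 10
python3 - <<'E'
from h import *
a=ctrl.get_image("side"); cv2.imwrite("pics/s1.png",a[150:420,150:550].repeat(2,0).repeat(2,1)[:600,:800])
E
```

```text
t 1.77 pos [0.6742 0.1669 0.1217] yaw -0.2 grip mm 87.4 F [ 0.3 -0.1  0. ]
n 8 row [-0.27 11.46  0.11] | 11.5 turn [ 0.0001 -0.0003  0.    ] 0.02
t 1.77 pos [0.6742 0.1669 0.1217] yaw -0.2 grip mm 87.4 F [ 0.3 -0.1  0. ]
n 10 row [-0.21 11.57  0.09] | 11.6 turn [ 0.0001 -0.0003  0.    ] 0.02
```

View pics/s1.png

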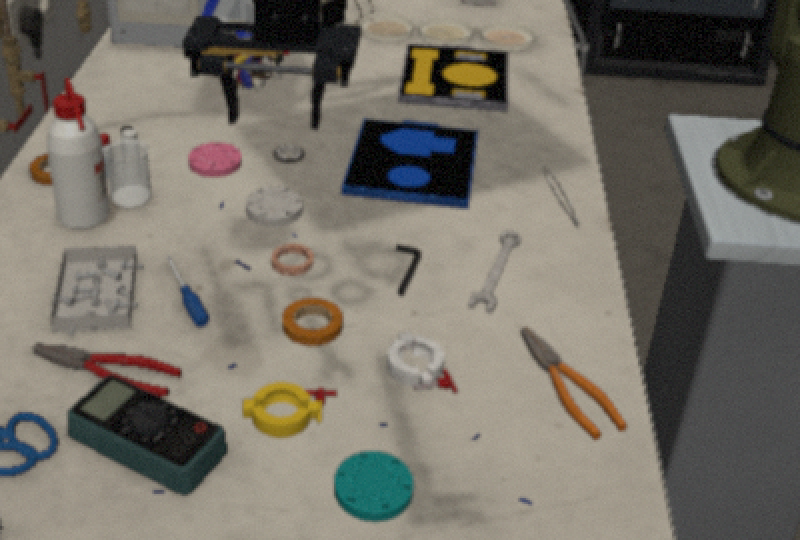

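The side view shows the gripper above the flange (flange at about crop (275,205)), jaws across world x. I'm descending now.

Request:
play_rows(
  translation=[
    [-0.2,13,0.1],
    [-0.2,13,0.1],
    [-0.2,13,0.1],
    [-0.2,13,0.1],
    [-0.2,13,0.1],
    [-0.2,13,0.1],
    [-0.2,13,0.1],
    [-0.2,13,0.1],
    [-0.2,12,0.1],
    [0,0,0],
  ],
  turn=[
    [0,0,0],
    [0,0,0],
    [0,0,0],
    [0,0,0],
    [0,0,0],
    [0,0,0],
    [0,0,0],
    [0,0,0],
    [0,0,0],
    [0,0,0],
  ],
  fingers=[1,1,1,1,1,1,1,1,1,1],
)

```text
time: 2.65
position: [0.6728, 0.1698, 0.003]
tool_rot: [-1.214, 1.212, -1.208]
ft_force: [-0.9, 0.4, -0.4]
grip_width: 0.996
```

Request:
play_rows(
  translation=[
    [0,0,0],
    [0,0,0],
    [0,0,0],
    [0,0,0],
    [0,0,0],
    [0,0,0],
    [0,0,0],
    [0,0,0],
    [0,0,0],
    [0,0,0],
  ],
  turn=[
    [0,0,0],
    [0,0,0],
    [0,0,0],
    [0,0,0],
    [0,0,0],
    [0,0,0],
    [0,0,0],
    [0,0,0],
    [0,0,0],
    [0,0,0],
  ],
  fingers=[-1,-1,-1,-1,-1,-1,-1,-1,-1,-1],
)

```text
time: 3.48
position: [0.6757, 0.1703, 0.0077]
tool_rot: [-1.207, 1.208, -1.21]
ft_force: [-0.2, -0.3, 5.3]
grip_width: 0.783
```

```bash
python3 plan.py .675 .169 .08 0 10
python3 - <<'E'
from h import *
a=ctrl.get_image("side"); crop(a,200,160,200,150,4,"s2.png")
E
```

```text
t 3.48 pos [0.6757 0.1703 0.0077] yaw -0.0 grip mm 68.1 F [-0.2 -0.3  5.3]
n 10 row [ 0.13 -7.23 -0.07] | 7.2 turn [-0.0002 -0.     -0.0001] 0.01
```

View pics/s2.png

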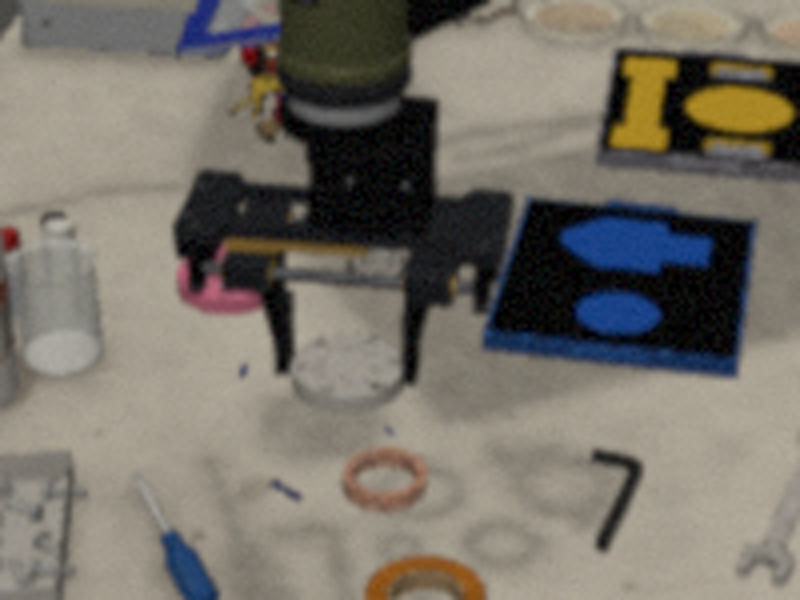

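The flange (crop (350,370)) is between both fingers and the gap reads 68 mm. Now lifting.

Request:
play_rows(
  translation=[
    [0,-5,0],
    [0,-10,0],
    [0,-10,0],
    [0,-10,0],
    [0,-10,0],
    [0,-10,0],
    [0,-10,0],
    [0,-10,0],
    [0,0,0],
    [0,0,0],
  ],
  turn=[
    [0,0,0],
    [0,0,0],
    [0,0,0],
    [0,0,0],
    [0,0,0],
    [0,0,0],
    [0,0,0],
    [0,0,0],
    [0,0,0],
    [0,0,0],
  ],
  fingers=[-1,-1,-1,-1,-1,-1,-1,-1,-1,-1],
)

```text
time: 4.37
position: [0.6755, 0.1703, 0.0826]
tool_rot: [-1.207, 1.208, -1.21]
ft_force: [-0.7, -0.1, -4.2]
grip_width: 0.783
```

```bash
python3 plan.py .4371 -.217 .08 -2 16
python3 - <<'E'
from h import *
a=ctrl.get_image("side"); crop(a,200,160,200,150,4,"s3.png")
E
```

```text
t 4.37 pos [0.6755 0.1703 0.0826] yaw 0.0 grip mm 68.2 F [-0.7 -0.1 -4.2]
n 16 row [ 24.45   0.14 -14.51] | 28.4 turn [-0.0001  0.0022 -0.    ] 0.13
```

View pics/s3.png

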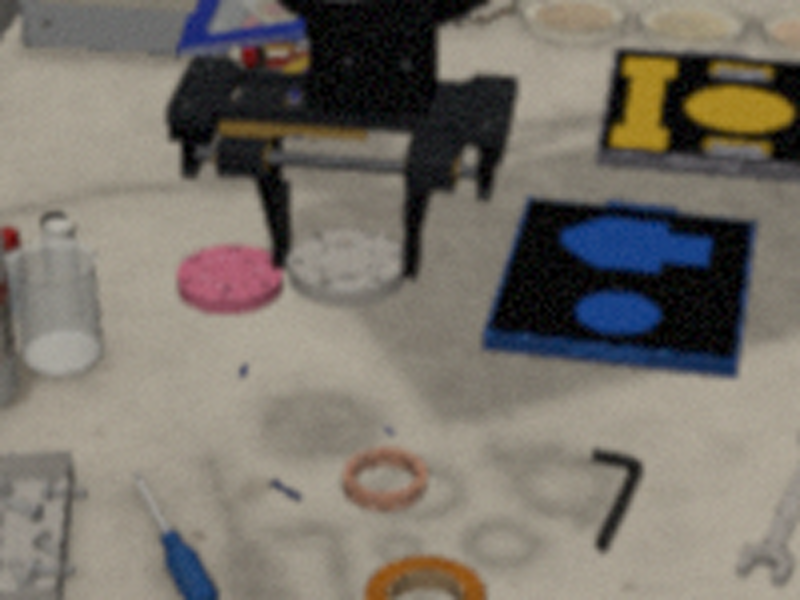

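Request:
play_rows(
  translation=[
    [24.4,0,-14.5],
    [24.4,0,-14.5],
    [24.4,0,-14.5],
    [24.4,0,-14.5],
    [24.4,0,-14.5],
    [24.4,0,-14.5],
    [24.4,0,-14.5],
    [24.4,0,-14.5],
    [24.4,0,-14.5],
    [24.4,0,-14.5],
  ],
  turn=[
    [0,0.002,0],
    [0,0.002,0],
    [0,0.002,0],
    [0,0.002,0],
    [0,0.002,0],
    [0,0.002,0],
    [0,0.002,0],
    [0,0.002,0],
    [0,0.002,0],
    [0,0.002,0],
  ],
  fingers=[-1,-1,-1,-1,-1,-1,-1,-1,-1,-1],
)

```text
time: 5.25
position: [0.5263, -0.0736, 0.0809]
tool_rot: [-1.2, 1.225, -1.223]
ft_force: [0.2, 0.4, -2.7]
grip_width: 0.783
```

Request:
play_rows(
  translation=[
    [24.4,0,-14.5],
    [24.4,0,-14.5],
    [24.4,0,-14.5],
    [24.4,0,-14.5],
    [24.4,0,-14.5],
    [24.4,0,-14.5],
    [0,0,0],
    [0,0,0],
    [0,0,0],
    [0,0,0],
  ],
  turn=[
    [0,0.002,0],
    [0,0.002,0],
    [0,0.002,0],
    [0,0.002,0],
    [0,0.002,0],
    [0,0.002,0],
    [0,0,0],
    [0,0,0],
    [0,0,0],
    [0,0,0],
  ],
  fingers=[-1,-1,-1,-1,-1,-1,-1,-1,-1,-1],
)

```text
time: 6.08
position: [0.4376, -0.2155, 0.0813]
tool_rot: [-1.194, 1.232, -1.231]
ft_force: [-0.3, 0.7, -3.3]
grip_width: 0.782
```

```bash
python3 plan.py .4371 -.217 .018 -2 9
python3 - <<'E'
from h import *
a=ctrl.get_image("side"); crop(a,320,130,120,90,6,"s4.png");a=ctrl.get_image("top"); crop(a,430,230,130,100,6,"t4.png")
E
```

```text
t 6.08 pos [ 0.4376 -0.2155  0.0813] yaw -1.7 grip mm 68.1 F [-0.3  0.7 -3.3]
n 9 row [ 0.17  7.03 -0.05] | 7.0 turn [ 0.      0.0005 -0.0001] 0.03
```

View pics/s4.png

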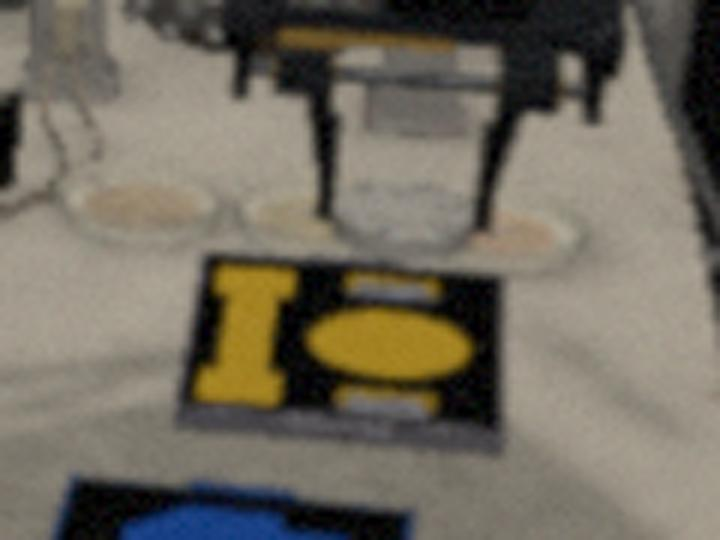

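View pics/t4.png

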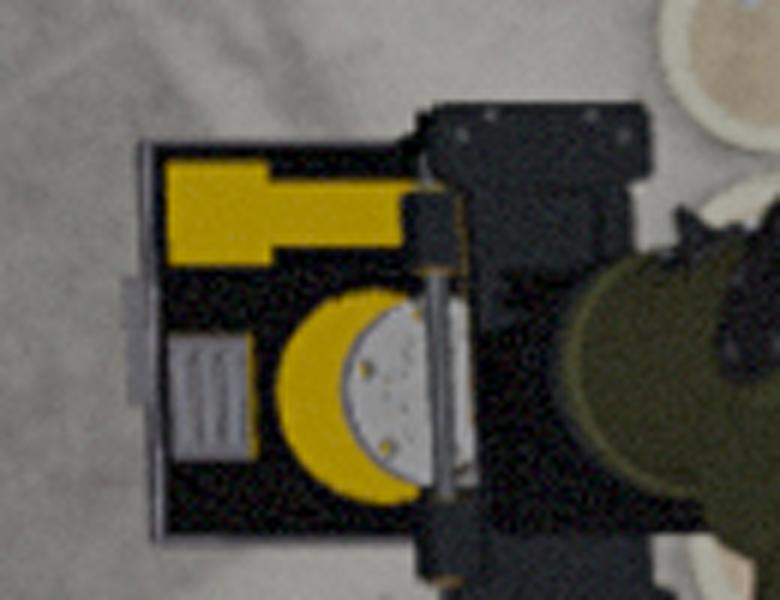

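Run:
```python
from h import *
A=lambda p,o,s:(np.array(p,float)+.5)/s-.5+np.array(o)
print(onz("top",A([(343,390)],(430,230),6),.086), proj("top",[(.437,-.217,.080)])) 
# side: flange top ellipse centre
print(onz("side",A([(405,215)],(320,130),6),.086), onz("side",A([(390,343)],(320,130),6),.012))
```

```text
[[ 0.4383144  -0.17904488  0.086     ]] [[502.90566659 294.7714507 ]]
[[ 0.43910643 -0.20607245  0.086     ]] [[ 0.43988854 -0.21475158  0.012     ]]
```

Top view: flange edge at crop (343,390), so its centre sits about 3 mm left of the hole centre. I'll correct that on the way down.

Request:
play_rows(
  translation=[
    [0.6,7,0],
    [0.6,7,0],
    [0.6,7,0],
    [0.6,7,0],
    [0.6,7,0],
    [0.6,7,0],
    [0.6,7,0],
    [0,7,0],
    [0,7,0],
    [0,0,0],
  ],
  turn=[
    [0,0,0],
    [0,0,0],
    [0,0,0],
    [0,0,0],
    [0,0,0],
    [0,0,0],
    [0,0,0],
    [0,0,0],
    [0,0,0],
    [0,0,0],
  ],
  fingers=[-1,-1,-1,-1,-1,-1,-1,-1,-1,-1],
)

```text
time: 7.02
position: [0.4363, -0.2207, 0.0173]
tool_rot: [-1.195, 1.234, -1.232]
ft_force: [-0.8, 0.3, -3.5]
grip_width: 0.783
```

```bash
python3 plan.py .4371 -.217 .018 -2 9
python3 - <<'E'
from h import *
a=ctrl.get_image("side"); crop(a,320,130,120,90,6,"s4.png");a=ctrl.get_image("top"); crop(a,430,230,130,100,6,"t4.png")
E
```

```text
t 7.02 pos [ 0.4363 -0.2207  0.0173] yaw -1.8 grip mm 68.2 F [-0.8  0.3 -3.5]
n 9 row [-0.41 -0.08  0.07] | 0.4 turn [ 0.0002  0.0003 -0.    ] 0.02
```

View pics/s4.png

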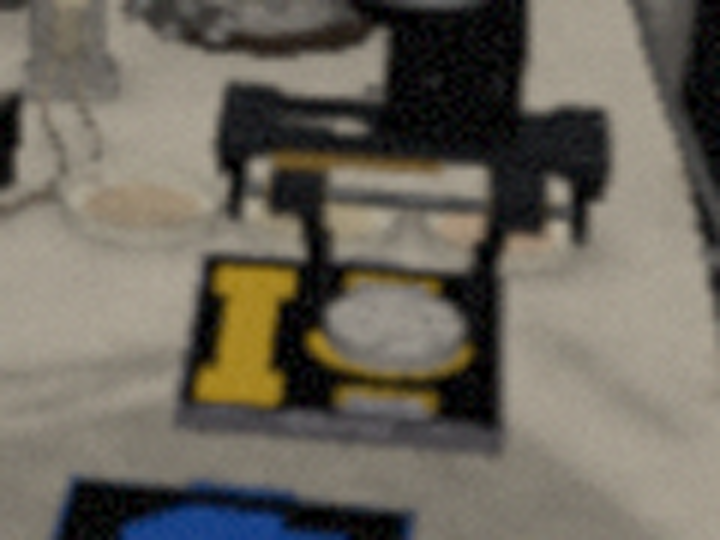

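View pics/t4.png

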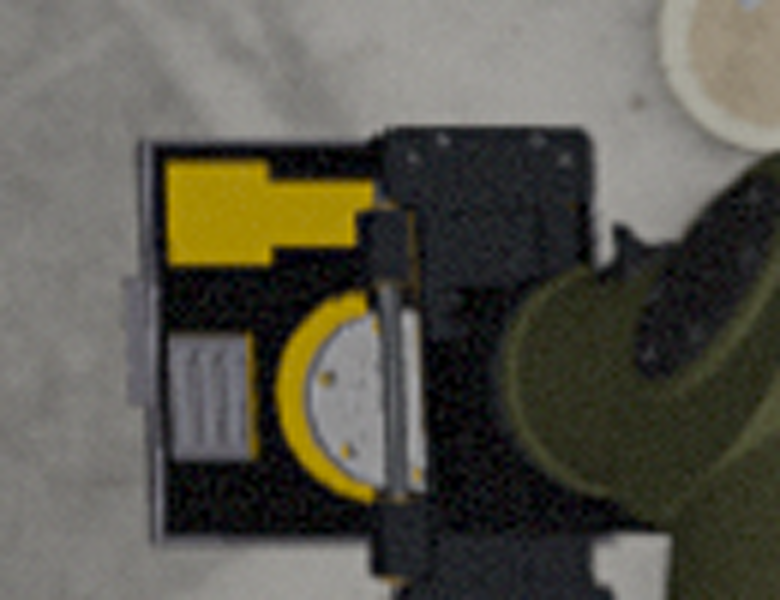

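Request:
play_rows(
  translation=[
    [-0.8,0.4,0],
    [-0.8,0.4,0],
    [0,0.4,0],
    [0,0.4,0],
    [0,0.4,0],
    [0,0,0],
    [0,0,0],
    [0,0,0],
    [0,0,0],
    [0,0,0],
  ],
  turn=[
    [0,0,0],
    [0,0,0],
    [0,0,0],
    [0,0,0],
    [0,0,0],
    [0,0,0],
    [0,0,0],
    [0,0,0],
    [0,0,0],
    [0,0,0],
  ],
  fingers=[-1,-1,-1,-1,-1,-1,-1,-1,-1,-1],
)

```text
time: 7.95
position: [0.4372, -0.2193, 0.0166]
tool_rot: [-1.194, 1.233, -1.233]
ft_force: [-0.4, -0.2, -1.3]
grip_width: 0.784
```

Request:
play_rows(
  translation=[
    [0,0,0],
    [0,0,0],
    [0,0,0],
    [0,0,0],
    [0,-10,0],
    [0,-15,0],
    [0,-15,0],
    [0,-15,0],
    [0,-15,0],
    [0,-15,0],
  ],
  turn=[
    [0,0,0],
    [0,0,0],
    [0,0,0],
    [0,0,0],
    [0,0,0],
    [0,0,0],
    [0,0,0],
    [0,0,0],
    [0,0,0],
    [0,0,0],
  ],
  fingers=[1,1,1,1,1,1,1,1,1,1],
)

```text
time: 8.78
position: [0.4371, -0.2196, 0.1032]
tool_rot: [-1.193, 1.232, -1.234]
ft_force: [0.0, 0.2, -0.4]
grip_width: 0.997
```

```bash
python3 plan.py .6365 .2715 .08 -2 16
python3 plan.py .6365 .2715 .08 -2 20
```

```text
t 8.78 pos [ 0.4371 -0.2196  0.1032] yaw -1.9 grip mm 86.7 F [ 0.   0.2 -0.4]
n 16 row [-31.09   1.45  11.42] | 33.2 turn [-0.0001  0.0002  0.    ] 0.01
t 8.78 pos [ 0.4371 -0.2196  0.1032] yaw -1.9 grip mm 86.7 F [ 0.   0.2 -0.4]
n 20 row [-24.87   1.16   9.14] | 26.5 turn [-0.      0.0001  0.    ] 0.01
```

Request:
play_rows(
  translation=[
    [-31,1.4,11.4],
    [-31,1.4,11.4],
    [-31,1.4,11.4],
    [-31,1.4,11.4],
    [-31,1.4,11.4],
    [-31,1.4,11.4],
    [-31,1.4,11.4],
    [-31,1.4,11.4],
    [-31,1.4,11.4],
    [-31,1.4,11.4],
  ],
  turn=[
    [0,0,0],
    [0,0,0],
    [0,0,0],
    [0,0,0],
    [0,0,0],
    [0,0,0],
    [0,0,0],
    [0,0,0],
    [0,0,0],
    [0,0,0],
  ],
  fingers=[0.6,0.6,0.6,0.6,0.6,0.6,0.6,0.6,0.6,0.6],
)

```text
time: 9.62
position: [0.5616, 0.0884, 0.0885]
tool_rot: [-1.193, 1.232, -1.233]
ft_force: [0.5, -0.0, 0.3]
grip_width: 0.799
```

Request:
play_rows(
  translation=[
    [-31,1.4,11.4],
    [-31,1.4,11.4],
    [-31,1.4,11.4],
    [-31,1.4,11.4],
    [-31,1.4,11.4],
    [-31,1.4,11.4],
    [0,0,0],
    [0,0,0],
    [0,0,0],
    [0,0,0],
  ],
  turn=[
    [0,0,0],
    [0,0,0],
    [0,0,0],
    [0,0,0],
    [0,0,0],
    [0,0,0],
    [0,0,0],
    [0,0,0],
    [0,0,0],
    [0,0,0],
  ],
  fingers=[0.6,0.6,0.6,0.6,0.6,0.6,0.6,0.6,0.6,0.6],
)

```text
time: 10.45
position: [0.6355, 0.2685, 0.0797]
tool_rot: [-1.193, 1.233, -1.235]
ft_force: [-0.1, -0.0, -0.3]
grip_width: 0.799
```

```bash
python3 plan.py .6365 .2715 .004 -2 8
python3 - <<'E'
from h import *
a=ctrl.get_image("side"); crop(a,220,170,200,150,4,"s5.png");a=ctrl.get_image("top"); crop(a,430,230,130,100,6,"t5.png")
E
```

```text
t 10.45 pos [0.6355 0.2685 0.0797] yaw -2.0 grip mm 69.5 F [-0.1 -0.  -0.3]
n 8 row [-0.39  9.46  0.11] | 9.5 turn [-0.0001  0.0001  0.0001] 0.01
```

View pics/s5.png

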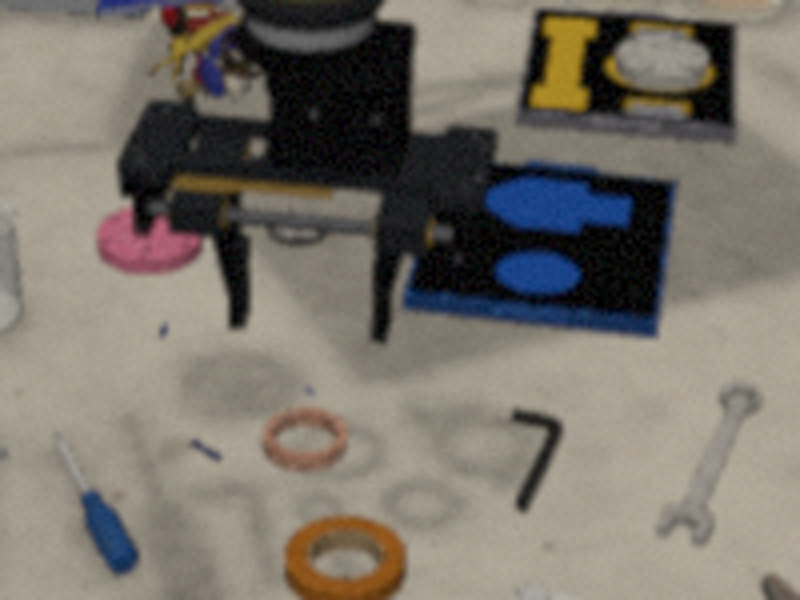

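View pics/t5.png

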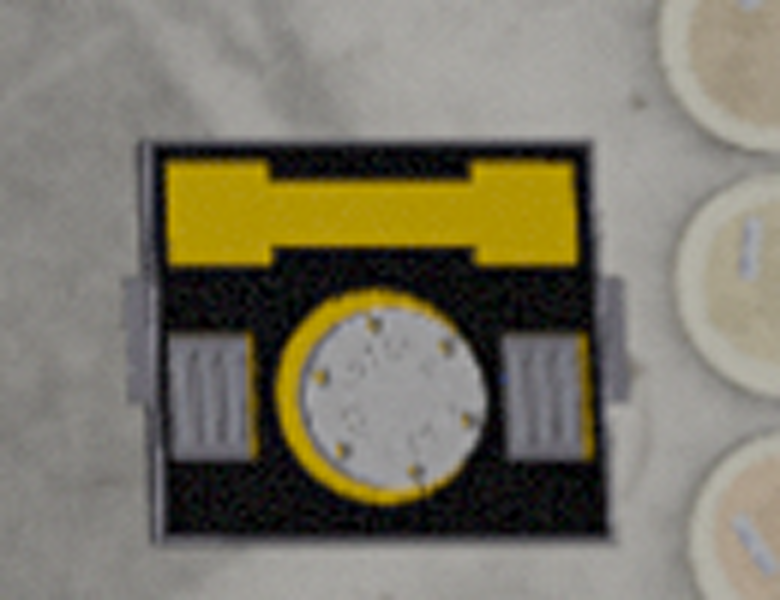

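Flange sits in the hole, flat, at crop (395,399) in the top view. Next I'm descending onto the gaskets.

Request:
play_rows(
  translation=[
    [-0.4,9.5,0.1],
    [-0.4,9.5,0.1],
    [-0.4,9.5,0.1],
    [-0.4,9.5,0.1],
    [-0.4,9.5,0.1],
    [-0.4,9.5,0.1],
    [-0.4,9.5,0.1],
    [-0.4,9,0.1],
    [0,0,0],
    [0,0,0],
  ],
  turn=[
    [0,0,0],
    [0,0,0],
    [0,0,0],
    [0,0,0],
    [0,0,0],
    [0,0,0],
    [0,0,0],
    [0,0,0],
    [0,0,0],
    [0,0,0],
  ],
  fingers=[0.6,0.6,0.6,0.6,0.6,0.6,0.6,0.6,0.6,0.6],
  grip_force=25,
)

```text
time: 11.38
position: [0.6358, 0.2737, 0.003]
tool_rot: [-1.195, 1.233, -1.233]
ft_force: [-0.2, 1.3, 0.5]
grip_width: 0.798
```

Request:
play_rows(
  translation=[
    [0,0,0],
    [0,0,0],
    [0,0,0],
    [0,0,0],
    [0,0,0],
    [0,0,0],
    [0,0,0],
    [0,0,0],
    [0,0,0],
    [0,0,0],
  ],
  turn=[
    [0,0,0],
    [0,0,0],
    [0,0,0],
    [0,0,0],
    [0,0,0],
    [0,0,0],
    [0,0,0],
    [0,0,0],
    [0,0,0],
    [0,0,0],
  ],
  fingers=[-1,-1,-1,-1,-1,-1,-1,-1,-1,-1],
)

```text
time: 12.22
position: [0.6364, 0.2739, 0.0042]
tool_rot: [-1.193, 1.232, -1.233]
ft_force: [-0.8, 0.7, 3.5]
grip_width: 0.539
```

Request:
play_rows(
  translation=[
    [0,-5,0],
    [0,-10,0],
    [0,-15,0],
    [0,-15,0],
    [0,-15,0],
    [0,-15,0],
    [0,-10,0],
    [0,0,0],
    [0,0,0],
    [0,0,0],
  ],
  turn=[
    [0,0,0],
    [0,0,0],
    [0,0,0],
    [0,0,0],
    [0,0,0],
    [0,0,0],
    [0,0,0],
    [0,0,0],
    [0,0,0],
    [0,0,0],
  ],
  fingers=[-1,-1,-1,-1,-1,-1,-1,-1,-1,-1],
)

```text
time: 13.05
position: [0.6356, 0.2736, 0.0882]
tool_rot: [-1.195, 1.233, -1.232]
ft_force: [-0.7, -0.1, -0.1]
grip_width: 0.537
```

Run:
```python
from h import *
F=onz("top",[(495.4,296.1)],.023)[0]; print(F)
from plan import plan
plan(F[0],F[1],.08,-2,16)
a=ctrl.get_image("side"); crop(a,220,170,200,150,4,"s6.png")
```

```text
[ 0.43555902 -0.21958308  0.023     ]
t 13.05 pos [0.6356 0.2736 0.0882] yaw -1.8 grip mm 46.7 F [-0.7 -0.1 -0.1]
n 16 row [ 31.23   0.52 -11.47] | 33.3 turn [0.0001 0.0002 0.    ] 0.01
```

View pics/s6.png

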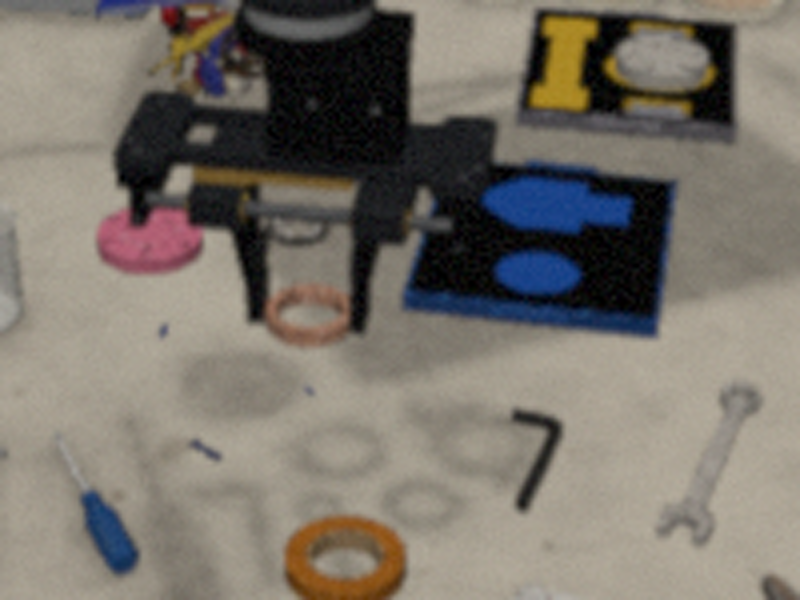

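Gaskets are held level between the fingers at crop (310,315).

Request:
play_rows(
  translation=[
    [31.2,0.5,-11.5],
    [31.2,0.5,-11.5],
    [31.2,0.5,-11.5],
    [31.2,0.5,-11.5],
    [31.2,0.5,-11.5],
    [31.2,0.5,-11.5],
    [31.2,0.5,-11.5],
    [31.2,0.5,-11.5],
    [31.2,0.5,-11.5],
    [31.2,0.5,-11.5],
  ],
  turn=[
    [0,0,0],
    [0,0,0],
    [0,0,0],
    [0,0,0],
    [0,0,0],
    [0,0,0],
    [0,0,0],
    [0,0,0],
    [0,0,0],
    [0,0,0],
  ],
  fingers=[-1,-1,-1,-1,-1,-1,-1,-1,-1,-1],
)

```text
time: 13.93
position: [0.5096, -0.0357, 0.0828]
tool_rot: [-1.195, 1.234, -1.232]
ft_force: [1.4, 0.1, -0.4]
grip_width: 0.537
```

Request:
play_rows(
  translation=[
    [31.2,0.5,-11.5],
    [31.2,0.5,-11.5],
    [31.2,0.5,-11.5],
    [31.2,0.5,-11.5],
    [31.2,0.5,-11.5],
    [30.6,0.5,-11.5],
    [0,0,0],
    [0,0,0],
    [0,0,0],
    [0,0,0],
  ],
  turn=[
    [0,0,0],
    [0,0,0],
    [0,0,0],
    [0,0,0],
    [0,0,0],
    [0,0,0],
    [0,0,0],
    [0,0,0],
    [0,0,0],
    [0,0,0],
  ],
  fingers=[-1,-1,-1,-1,-1,-1,-1,-1,-1,-1],
)

```text
time: 14.77
position: [0.4366, -0.2173, 0.0802]
tool_rot: [-1.195, 1.232, -1.23]
ft_force: [0.4, 0.0, -0.0]
grip_width: 0.537
```

Run:
```python
from plan import *
plan(.4356,-.2185,.029,-2,8)
a=ctrl.get_image("side"); crop(a,320,130,120,90,6,"s7.png");a=ctrl.get_image("top"); crop(a,430,230,130,100,6,"t7.png")
```

```text
t 14.77 pos [ 0.4366 -0.2173  0.0802] yaw -1.7 grip mm 46.8 F [ 0.4  0.  -0. ]
n 8 row [ 0.16  6.4  -0.12] | 6.4 turn [ 0.0001  0.0006 -0.0001] 0.04
```

View pics/s7.png

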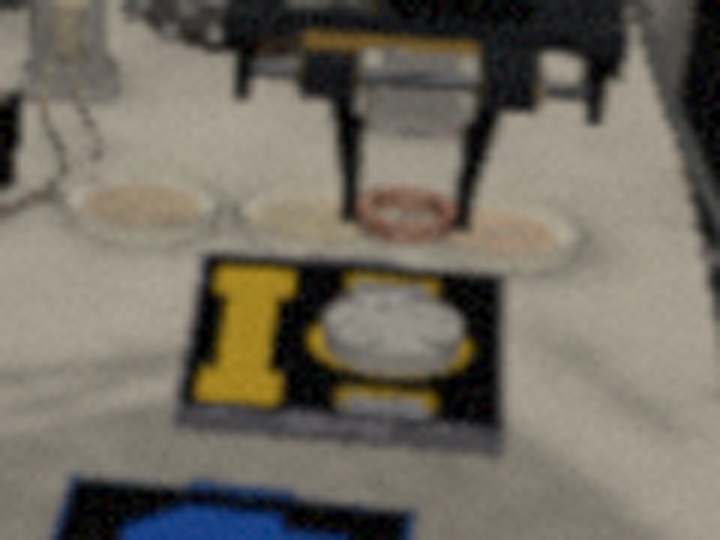

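View pics/t7.png

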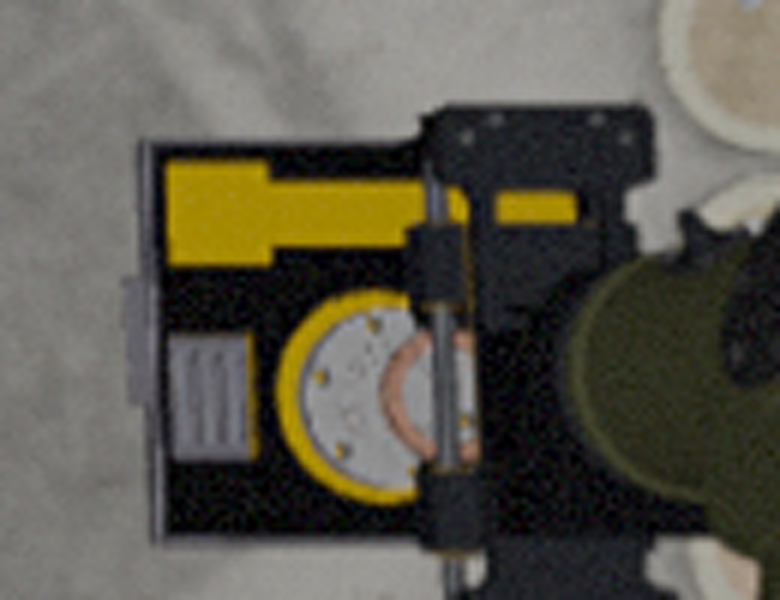

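```bash
python3 -c "
from h import *
P=onz('top',[(492.9,295.4)],.084)[0];print(P, P[1]-.024)"
```

```text
[ 0.43617256 -0.19322658  0.084     ] -0.21722658193030955
```

Request:
play_rows(
  translation=[
    [0.3,6.4,-0.1],
    [0.3,6.4,-0.1],
    [0.3,6.4,-0.1],
    [0.3,6.4,-0.1],
    [0.3,6.4,-0.1],
    [0.3,6.4,-0.1],
    [0.3,6.4,-0.1],
    [0,6,0],
    [0,1,0],
    [0,0,0],
  ],
  turn=[
    [0,0,0],
    [0,0,0],
    [0,0,0],
    [0,0,0],
    [0,0,0],
    [0,0,0],
    [0,0,0],
    [0,0,0],
    [0,0,0],
    [0,0,0],
  ],
  fingers=[-1,-1,-1,-1,-1,-1,-1,-1,-1,-1],
)

```text
time: 15.7
position: [0.4351, -0.2207, 0.0283]
tool_rot: [-1.194, 1.234, -1.232]
ft_force: [-0.1, -0.0, -0.7]
grip_width: 0.534
```

Request:
play_rows(
  translation=[
    [0,0.5,0],
    [0,0.5,0],
    [0,0,0],
    [0,0,0],
    [0,0,0],
    [0,0,0],
    [0,0,0],
    [0,0,0],
    [0,0,0],
    [0,0,0],
  ],
  turn=[
    [0,0,0],
    [0,0,0],
    [0,0,0],
    [0,0,0],
    [0,0,0],
    [0,0,0],
    [0,0,0],
    [0,0,0],
    [0,0,0],
    [0,0,0],
  ],
  fingers=[-1,-1,-1,-1,-1,-1,-1,-1,-1,-1],
)

```text
time: 16.53
position: [0.4355, -0.2207, 0.0279]
tool_rot: [-1.194, 1.233, -1.233]
ft_force: [-0.2, 1.4, -1.0]
grip_width: 0.542
```

Request:
play_rows(
  translation=[
    [0,0.5,0],
    [0,0.5,0],
    [0,0,0],
    [0,0,0],
    [0,0,0],
    [0,0,0],
    [0,0,0],
    [0,0,0],
    [0,0,0],
    [0,0,0],
  ],
  turn=[
    [0,0,0],
    [0,0,0],
    [0,0,0],
    [0,0,0],
    [0,0,0],
    [0,0,0],
    [0,0,0],
    [0,0,0],
    [0,0,0],
    [0,0,0],
  ],
  fingers=[-1,-1,-1,-1,-1,-1,-1,-1,-1,-1],
)

```text
time: 17.37
position: [0.4355, -0.2207, 0.0268]
tool_rot: [-1.194, 1.233, -1.233]
ft_force: [-0.1, 0.6, -0.6]
grip_width: 0.533
```

Run:
```python
from plan import *
a=ctrl.get_image("side"); crop(a,320,130,120,90,6,"s8.png");a=ctrl.get_image("top"); crop(a,430,230,130,100,6,"t8.png")
```

```text
(no output)
```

View pics/s8.png

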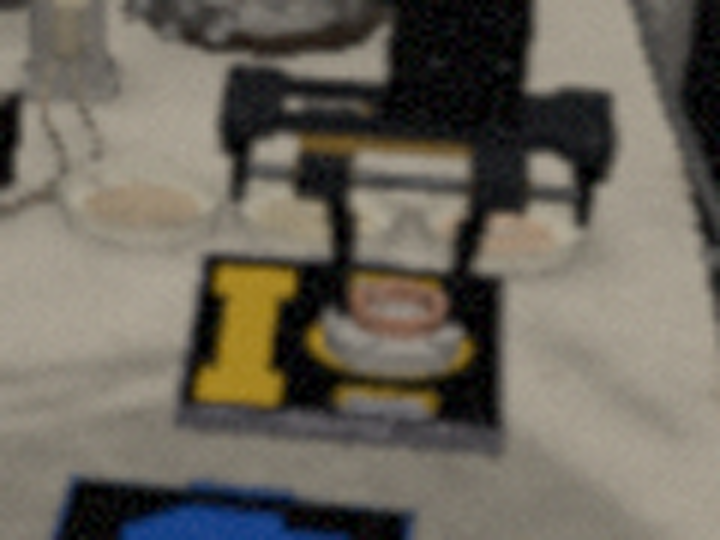

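View pics/t8.png

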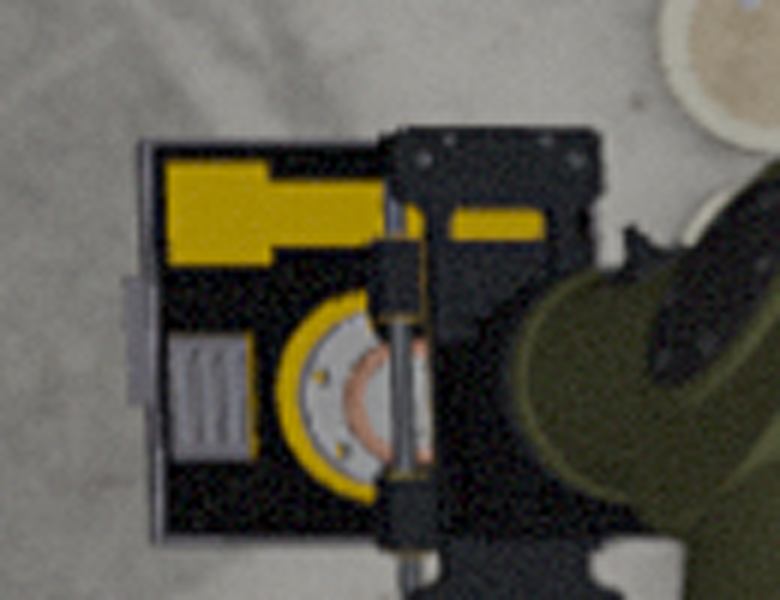

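Request:
play_rows(
  translation=[
    [-1,0,0],
    [-1,0,0],
    [0,0.5,0],
    [0,0.5,0],
    [0,0,0],
    [0,0,0],
    [0,0,0],
    [0,0,0],
    [0,0,0],
    [0,0,0],
  ],
  turn=[
    [0,0,0],
    [0,0,0],
    [0,0,0],
    [0,0,0],
    [0,0,0],
    [0,0,0],
    [0,0,0],
    [0,0,0],
    [0,0,0],
    [0,0,0],
  ],
  fingers=[-1,-1,-1,-1,-1,-1,-1,-1,-1,-1],
)

```text
time: 18.3
position: [0.4356, -0.2186, 0.0267]
tool_rot: [-1.193, 1.233, -1.232]
ft_force: [-2.1, 1.3, 9.1]
grip_width: 0.542
```

Request:
play_rows(
  translation=[
    [0,-0.5,0],
    [0,0,0],
    [0,0,0],
    [0,0,0],
    [0,-10,0],
    [0,-15,0],
    [0,-15,0],
    [0,-15,0],
    [0,-15,0],
    [0,-10,0],
  ],
  turn=[
    [0,0,0],
    [0,0,0],
    [0,0,0],
    [0,0,0],
    [0,0,0],
    [0,0,0],
    [0,0,0],
    [0,0,0],
    [0,0,0],
    [0,0,0],
  ],
  fingers=[0.4,0.4,0.4,0.4,0.4,0.4,0.4,0.4,0.4,0.4],
)

```text
time: 19.13
position: [0.4362, -0.2192, 0.1084]
tool_rot: [-1.193, 1.231, -1.234]
ft_force: [0.5, -0.0, 0.4]
grip_width: 0.704
```

```bash
python3 plan.py .408 .2578 .08 -16.3 16
```

```text
t 19.13 pos [ 0.4362 -0.2192  0.1084] yaw -1.8 grip mm 61.2 F [ 0.5 -0.   0.4]
n 16 row [-29.29   1.76  -6.23] | 30.0 turn [-0.0001  0.0158  0.    ] 0.9
```

```bash
python3 plan.py .50 .02 .09 -9 9
```

```text
t 19.13 pos [ 0.4362 -0.2192  0.1084] yaw -1.8 grip mm 61.2 F [ 0.5 -0.   0.4]
n 9 row [-27.11   2.04   4.73] | 27.6 turn [-0.0002  0.0139  0.    ] 0.79
```

Request:
play_rows(
  translation=[
    [-27,2,4.7],
    [-27,2,4.7],
    [-27,2,4.7],
    [-27,2,4.7],
    [-27,2,4.7],
    [-27,2,4.7],
    [-27,2,4.7],
    [-27,2,4.7],
    [-27,2,4.7],
    [0,0,0],
  ],
  turn=[
    [0,0.014,0],
    [0,0.014,0],
    [0,0.014,0],
    [0,0.014,0],
    [0,0.014,0],
    [0,0.014,0],
    [0,0.014,0],
    [0,0.014,0],
    [0,0.014,0],
    [0,0,0],
  ],
  fingers=[-0.1,-0.1,-0.1,-0.1,-0.1,-0.1,-0.1,-0.1,-0.1,-0.1],
)

```text
time: 19.97
position: [0.5001, 0.0258, 0.0884]
tool_rot: [-1.132, 1.32, -1.318]
ft_force: [-0.0, 1.4, 0.6]
grip_width: 0.447
```

```bash
python3 plan.py .408 .2578 .08 -16.3 9
python3 - <<'E'
from plan import *
a=ctrl.get_image("top"); crop(a,430,230,130,100,6,"t9.png")
cv2.imwrite("pics/top9.png",a)
E
```

```text
t 19.97 pos [0.5001 0.0258 0.0884] yaw -8.6 grip mm 38.9 F [-0.   1.4  0.6]
n 9 row [-23.09   0.97 -15.4 ] | 27.8 turn [-0.      0.0149 -0.0003] 0.85
```

View pics/t9.png

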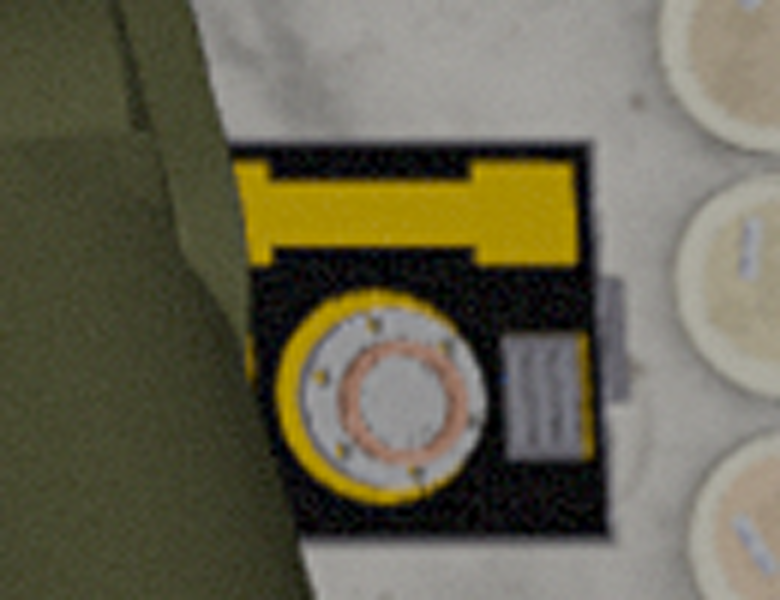

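Gaskets (403,402) sit concentric on the flange (395,399) once parallax is allowed for. Next, the spanner.

Request:
play_rows(
  translation=[
    [-23,1,-15.4],
    [-23,1,-15.4],
    [-23,1,-15.4],
    [-23,1,-15.4],
    [-23,1,-15.4],
    [-23,1,-15.4],
    [-23,1,-15.4],
    [-23,1,-15.4],
    [-23,1,-15.4],
    [0,0,0],
  ],
  turn=[
    [0,0.015,0],
    [0,0.015,0],
    [0,0.015,0],
    [0,0.015,0],
    [0,0.015,0],
    [0,0.015,0],
    [0,0.015,0],
    [0,0.015,0],
    [0,0.015,0],
    [0,0,0],
  ],
  fingers=[-0.1,-0.1,-0.1,-0.1,-0.1,-0.1,-0.1,-0.1,-0.1,-0.1],
)

```text
time: 20.85
position: [0.4065, 0.2559, 0.0797]
tool_rot: [-1.058, 1.419, -1.416]
ft_force: [0.4, -0.2, -0.2]
grip_width: 0.451
```

```bash
python3 plan.py .408 .2578 .004 -16.3 8
python3 - <<'E'
from plan import *
a=ctrl.get_image("side"); crop(a,330,230,120,90,6,"s10.png");
E
```

```text
t 20.85 pos [0.4065 0.2559 0.0797] yaw -16.5 grip mm 39.2 F [ 0.4 -0.2 -0.2]
n 8 row [-0.27  9.46  0.11] | 9.5 turn [ 0.0001 -0.0004 -0.0003] 0.03
```

View pics/s10.png

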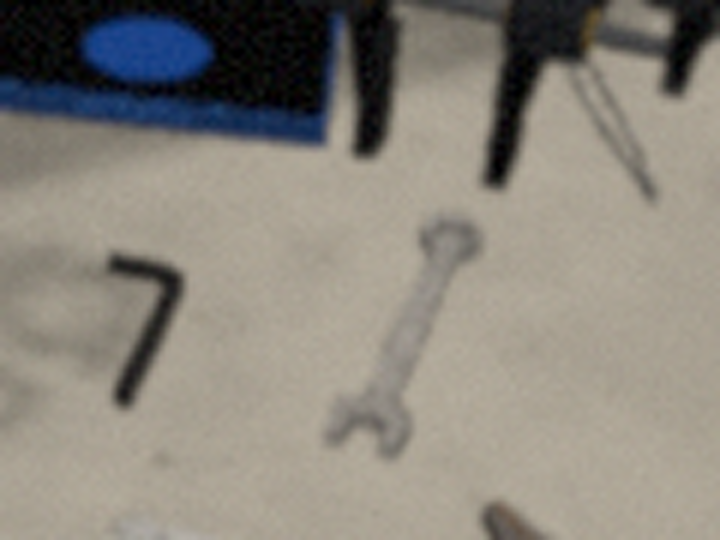

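Request:
play_rows(
  translation=[
    [-0.3,9.6,0.1],
    [-0.3,9.6,0.1],
    [-0.3,9.6,0.1],
    [-0.3,9.6,0.1],
    [-0.3,9.6,0.1],
    [-0.3,9.6,0.1],
    [-0.3,9.6,0.1],
    [0,9,0.1],
    [0,0,0],
    [0,0,0],
  ],
  turn=[
    [0,0,0],
    [0,0,0],
    [0,0,0],
    [0,0,0],
    [0,0,0],
    [0,0,0],
    [0,0,0],
    [0,0,0],
    [0,0,0],
    [0,0,0],
  ],
  fingers=[-0.1,-0.1,-0.1,-0.1,-0.1,-0.1,-0.1,-0.1,-0.1,-0.1],
  grip_force=30,
)

```text
time: 21.73
position: [0.4096, 0.2529, 0.0026]
tool_rot: [-1.057, 1.422, -1.422]
ft_force: [-0.1, -0.0, 0.2]
grip_width: 0.449
```

Request:
play_rows(
  translation=[
    [0,0,0],
    [0,0,0],
    [0,0,0],
    [0,0,0],
    [0,0,0],
    [0,0,0],
    [0,0,0],
    [0,0,0],
    [0,0,0],
    [0,0,0],
  ],
  turn=[
    [0,0,0],
    [0,0,0],
    [0,0,0],
    [0,0,0],
    [0,0,0],
    [0,0,0],
    [0,0,0],
    [0,0,0],
    [0,0,0],
    [0,0,0],
  ],
  fingers=[-1,-1,-1,-1,-1,-1,-1,-1,-1,-1],
)

```text
time: 22.57
position: [0.4099, 0.2533, 0.0034]
tool_rot: [-1.056, 1.422, -1.421]
ft_force: [-1.9, 0.2, 4.1]
grip_width: 0.13
```

Request:
play_rows(
  translation=[
    [0,-4,0],
    [0,-8,0],
    [0,-12,0],
    [0,-14,0],
    [0,-14,0],
    [0,-14,0],
    [0,-14,0],
    [0,0,0],
    [0,0,0],
    [0,0,0],
  ],
  turn=[
    [0,0,0],
    [0,0,0],
    [0,0,0],
    [0,0,0],
    [0,0,0],
    [0,0,0],
    [0,0,0],
    [0,0,0],
    [0,0,0],
    [0,0,0],
  ],
  fingers=[-1,-1,-1,-1,-1,-1,-1,-1,-1,-1],
)

```text
time: 23.4
position: [0.4096, 0.2527, 0.0826]
tool_rot: [-1.057, 1.422, -1.422]
ft_force: [-0.6, -1.0, -0.9]
grip_width: 0.129
```

```bash
python3 plan.py .54 .03 .09 -9 9
python3 - <<'E'
from plan import *
a=ctrl.get_image("side"); crop(a,330,200,120,90,6,"s11.png");a=ctrl.get_image("top"); crop(a,235,270,130,80,6,"t11.png")
E
```

```text
t 23.4 pos [0.4096 0.2527 0.0826] yaw -16.8 grip mm 11.2 F [-0.6 -1.  -0.9]
n 9 row [20.75 -0.82 19.82] | 28.7 turn [ 0.     -0.0151  0.0001] 0.87
```

View pics/s11.png

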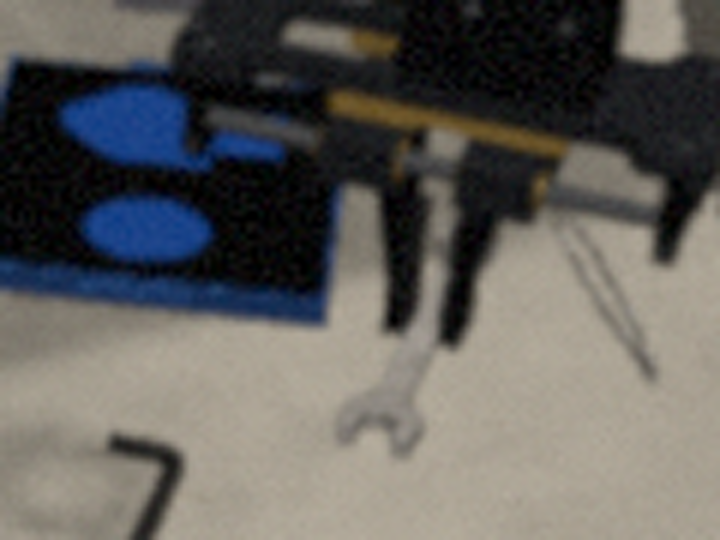

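View pics/t11.png

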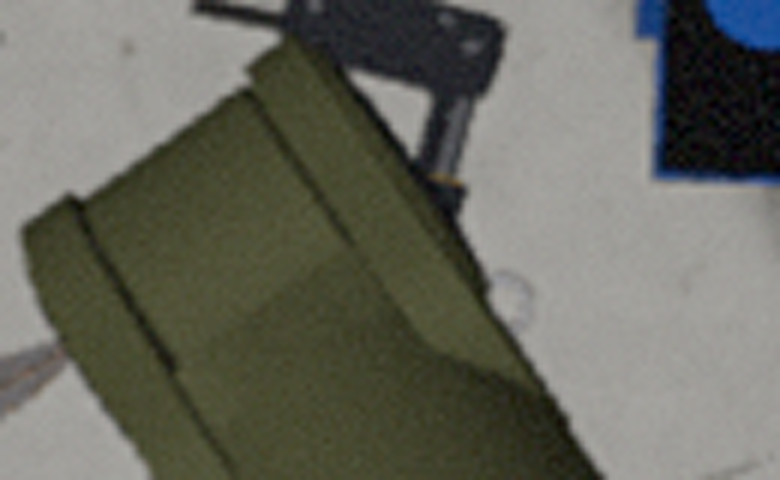

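Spanner is gripped mid-shaft, open end at crop (380,425). I'll carry it by way of (0.54, 0.03).

Request:
play_rows(
  translation=[
    [20.8,-0.8,19.8],
    [20.8,-0.8,19.8],
    [20.8,-0.8,19.8],
    [20.8,-0.8,19.8],
    [20.8,-0.8,19.8],
    [20.8,-0.8,19.8],
    [20.8,-0.8,19.8],
    [20.8,-0.8,19.8],
    [20.8,-0.8,19.8],
    [0,0,0],
  ],
  turn=[
    [0,-0.015,0],
    [0,-0.015,0],
    [0,-0.015,0],
    [0,-0.015,0],
    [0,-0.015,0],
    [0,-0.015,0],
    [0,-0.015,0],
    [0,-0.015,0],
    [0,-0.015,0],
    [0,0,0],
  ],
  fingers=[-1,-1,-1,-1,-1,-1,-1,-1,-1,-1],
)

```text
time: 24.33
position: [0.5423, 0.0231, 0.09]
tool_rot: [-1.128, 1.326, -1.334]
ft_force: [-0.3, -0.0, 0.5]
grip_width: 0.13
```

```bash
python3 plan.py .5093 -.224 .08 -2 9
python3 - <<'E'
from plan import *
a=ctrl.get_image("side"); crop(a,250,140,160,120,5,"s12.png");a=ctrl.get_image("top"); crop(a,335,200,130,100,6,"t12.png")
E
```

```text
t 24.33 pos [0.5423 0.0231 0.09  ] yaw -9.5 grip mm 11.3 F [-0.3 -0.   0.5]
n 9 row [27.71  1.17 -0.71] | 27.7 turn [-0.0002 -0.0145  0.0004] 0.83
```

View pics/s12.png

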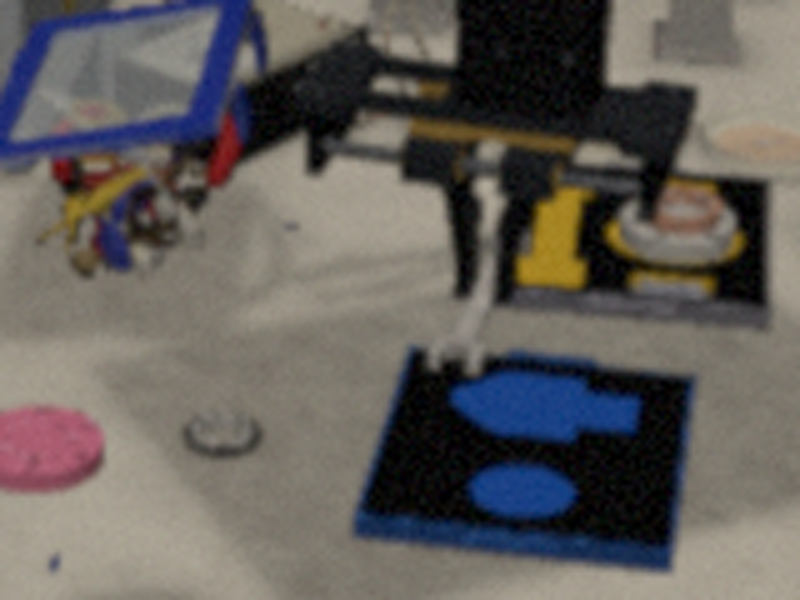

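View pics/t12.png

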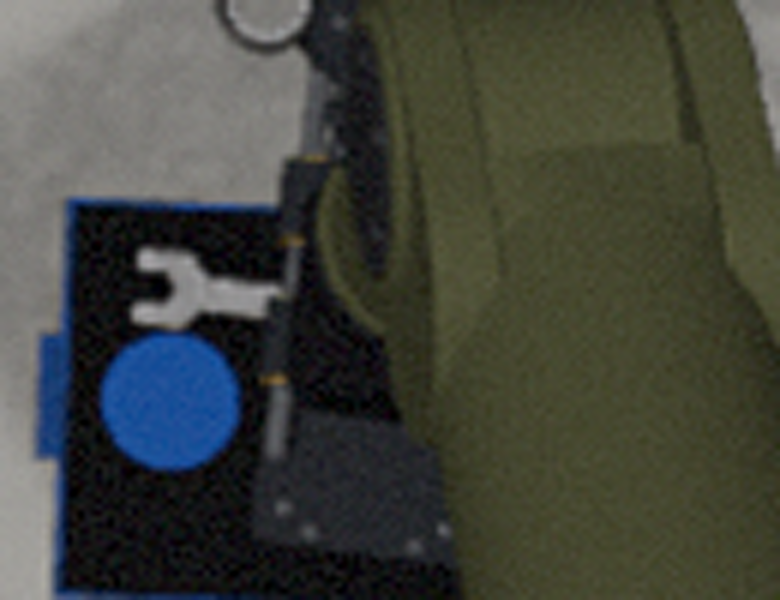

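Run:
```python
from h import *
# open-end tip centre seen in both views: top crop (140,288), side crop (455,362)
A=lambda p,o,s:(np.array(p,float)+.5)/s-.5+np.array(o)
def tri(pt,ps):
    o1,d1=ray("top",[pt]);o2,d2=ray("side",[ps]);d1=d1[0];d2=d2[0]
    k=np.linalg.lstsq(np.c_[d1,-d2],o2-o1,rcond=None)[0]
    a=o1+k[0]*d1;b=o2+k[1]*d2; return (a+b)/2,np.linalg.norm(a-b)
for pt,ps in [((140,262),(436,360)),((140,318),(474,366))]:
    print(tri(A(pt,(335,200),6),A(ps,(250,140),5)))
print(onz("top",[A((135,288),(335,200),6)],.092))
```

```text
(array([0.56146802, 0.1018458 , 0.09128075]), np.float64(0.003333959410721643))
(array([0.54175168, 0.10246819, 0.08969723]), np.float64(0.005365245107115944))
[[0.55002912 0.10416375 0.092     ]]
```

The tip triangulates to z 0.090, so the spanner is level, and it sits 80 mm from the TCP. That means the spanner's middle is about 5 mm toward +y, as planned.

Request:
play_rows(
  translation=[
    [27.7,1.2,-0.7],
    [27.7,1.2,-0.7],
    [27.7,1.2,-0.7],
    [27.7,1.2,-0.7],
    [27.7,1.2,-0.7],
    [27.7,1.2,-0.7],
    [27.7,1.2,-0.7],
    [27.7,1.2,-0.7],
    [27.7,1.2,-0.7],
    [0,0,0],
  ],
  turn=[
    [0,-0.0145,0],
    [0,-0.0145,0],
    [0,-0.0145,0],
    [0,-0.0145,0],
    [0,-0.0145,0],
    [0,-0.0145,0],
    [0,-0.0145,0],
    [0,-0.0145,0],
    [0,-0.0145,0],
    [0,0,0],
  ],
  fingers=[-1,-1,-1,-1,-1,-1,-1,-1,-1,-1],
)

```text
time: 25.27
position: [0.5069, -0.2226, 0.079]
tool_rot: [-1.197, 1.233, -1.235]
ft_force: [0.0, -0.4, -0.6]
grip_width: 0.126
```

```bash
python3 plan.py .5093 -.224 .022 -2 8
python3 - <<'E'
from plan import *
a=ctrl.get_image("side"); crop(a,320,130,120,90,6,"s13.png");a=ctrl.get_image("top"); crop(a,420,220,130,100,6,"t13.png")
E
```

```text
t 25.27 pos [ 0.5069 -0.2226  0.079 ] yaw -1.9 grip mm 11.0 F [ 0.  -0.4 -0.6]
n 8 row [0.16 7.13 0.32] | 7.1 turn [0.0001 0.0003 0.0004] 0.03
```

View pics/s13.png

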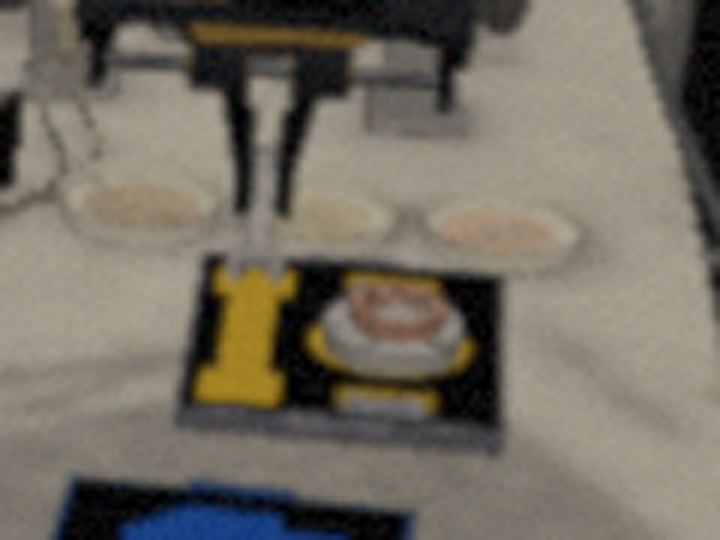

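View pics/t13.png

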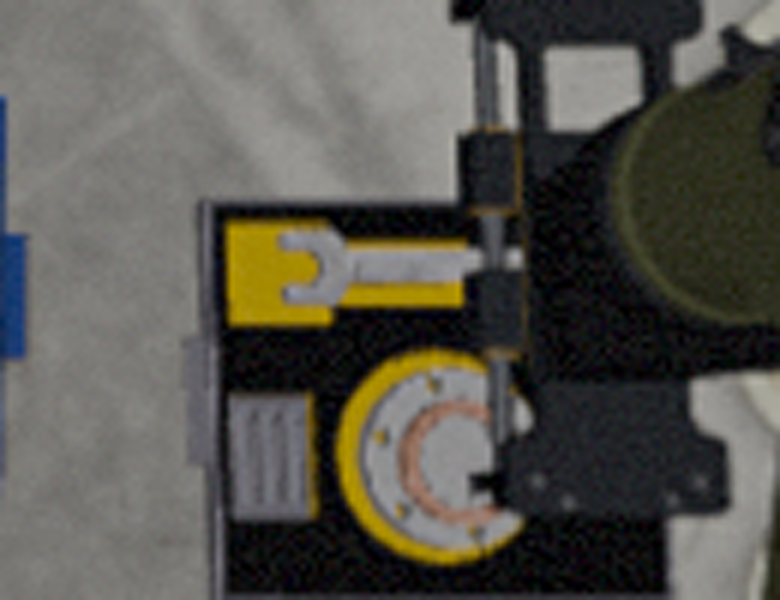

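Run:
```python
from h import *
A=lambda p,o,s:(np.array(p,float)+.5)/s-.5+np.array(o)
P=onz("top",A([(280,268),(400,264),(462,261)],(420,220),6),.080);print(P); d=P[2]-P[1];print(np.degrees(np.arctan2(d[1],d[0])))
print(onz("top",A([(226,272),(332,282)],(420,220),6),.014))
```

```text
[[ 0.50720986 -0.13986951  0.08      ]
 [ 0.50745862 -0.18490328  0.08      ]
 [ 0.50793484 -0.20822638  0.08      ]]
-88.83027738904414
[[ 0.51162756 -0.13751501  0.014     ]
 [ 0.50651086 -0.17920219  0.014     ]]
```

The spanner needs about −2.5° of yaw, 4 mm toward −y and 1.5 mm in +x. I'm applying these on the way down.

Request:
play_rows(
  translation=[
    [0.5,7,0.2],
    [0.5,7,0.2],
    [0.5,7,0.2],
    [0.5,7,0.2],
    [0.5,7,0.2],
    [0.5,7,0.2],
    [0.5,7,0.2],
    [0.5,7,0.2],
    [0,0,0],
    [0,0,0],
  ],
  turn=[
    [0,0.006,0],
    [0,0.006,0],
    [0,0.006,0],
    [0,0.006,0],
    [0,0.006,0],
    [0,0.006,0],
    [0,0.006,0],
    [0,0,0],
    [0,0,0],
    [0,0,0],
  ],
  fingers=[-1,-1,-1,-1,-1,-1,-1,-1,-1,-1],
)

```text
time: 26.2
position: [0.5099, -0.2213, 0.023]
tool_rot: [-1.176, 1.261, -1.26]
ft_force: [-0.2, -0.3, -0.3]
grip_width: 0.131
```

```bash
python3 plan.py .5093 -.224 .015 -4.5 8
python3 - <<'E'
from plan import *
a=ctrl.get_image("side"); crop(a,320,130,120,90,6,"s14.png");a=ctrl.get_image("top"); crop(a,420,220,130,100,6,"t14.png")
E
```

```text
t 26.2 pos [ 0.5099 -0.2213  0.023 ] yaw -4.0 grip mm 11.4 F [-0.2 -0.3 -0.3]
n 8 row [ 0.34  1.   -0.04] | 1.1 turn [ 0.0001  0.0011 -0.    ] 0.06
```

View pics/s14.png

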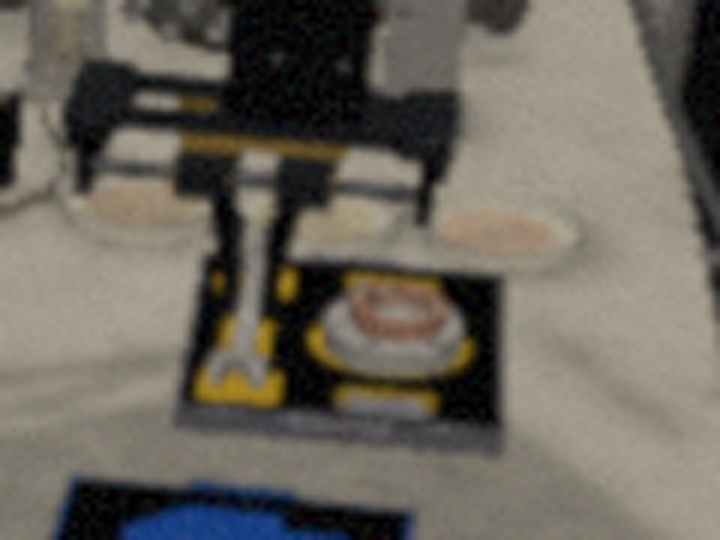

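View pics/t14.png

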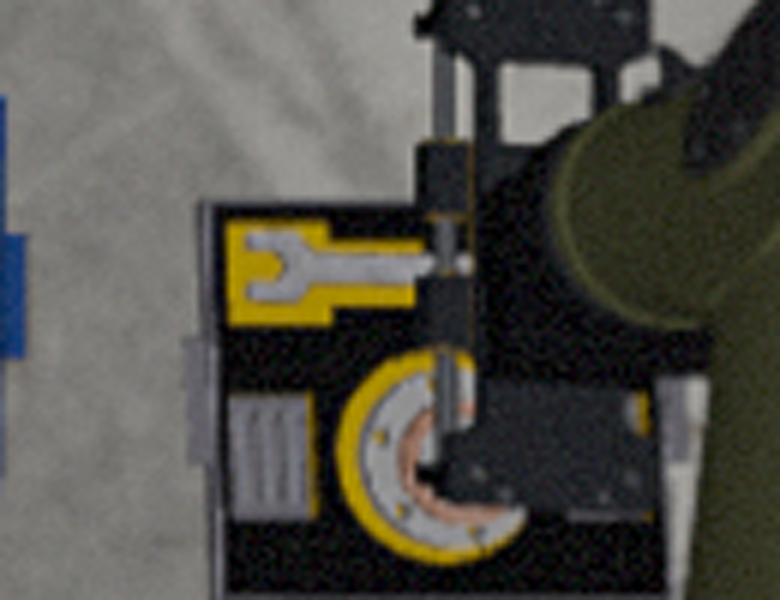

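Run:
```python
from h import *
A=lambda p,o,s:(np.array(p,float)+.5)/s-.5+np.array(o)
P=onz("top",A([(244,266),(330,266),(415,263)],(420,220),6),.026);print(P); d=P[2]-P[1];print(np.degrees(np.arctan2(d[1],d[0])))
print("slot L",onz("top",A([(226,273),(280,222),(280,325),(370,240),(370,308)],(420,220),6),.014))
```

```text
[[ 0.51280843 -0.14145923  0.026     ]
 [ 0.51187387 -0.17517599  0.026     ]
 [ 0.51212307 -0.208616    0.026     ]]
-89.57303545011499
slot L [[ 0.51123216 -0.1374893   0.014     ]
 [ 0.53085341 -0.16022697  0.014     ]
 [ 0.49012699 -0.15747807  0.014     ]
 [ 0.52272085 -0.19544187  0.014     ]
 [ 0.49583057 -0.19351472  0.014     ]]
```

Request:
play_rows(
  translation=[
    [0.5,1,-1],
    [0.5,1,-1],
    [0.5,1,-0.7],
    [0,1,0],
    [0,1,0],
    [0,1,0],
    [0,1,0],
    [0,0,0],
    [0,0,0],
    [0,0,0],
  ],
  turn=[
    [0,0.01,0],
    [0,0.01,0],
    [0,0.01,0],
    [0,0,0],
    [0,0,0],
    [0,0,0],
    [0,0,0],
    [0,0,0],
    [0,0,0],
    [0,0,0],
  ],
  fingers=[-1,-1,-1,-1,-1,-1,-1,-1,-1,-1],
)

```text
time: 27.13
position: [0.5075, -0.2226, 0.0166]
tool_rot: [-1.16, 1.282, -1.282]
ft_force: [0.3, 0.7, 0.3]
grip_width: 0.128
```

```bash
python3 plan.py .5093 -.224 .015 -4.5 8
python3 - <<'E'
from plan import *
a=ctrl.get_image("side"); crop(a,320,130,120,90,6,"s15.png");a=ctrl.get_image("top"); crop(a,420,220,130,100,6,"t15.png")
E
```

```text
t 27.13 pos [ 0.5075 -0.2226  0.0166] yaw -5.7 grip mm 11.1 F [0.3 0.7 0.3]
n 8 row [0.16 0.2  0.24] | 0.3 turn [-0.     -0.0026 -0.    ] 0.15
```

View pics/s15.png

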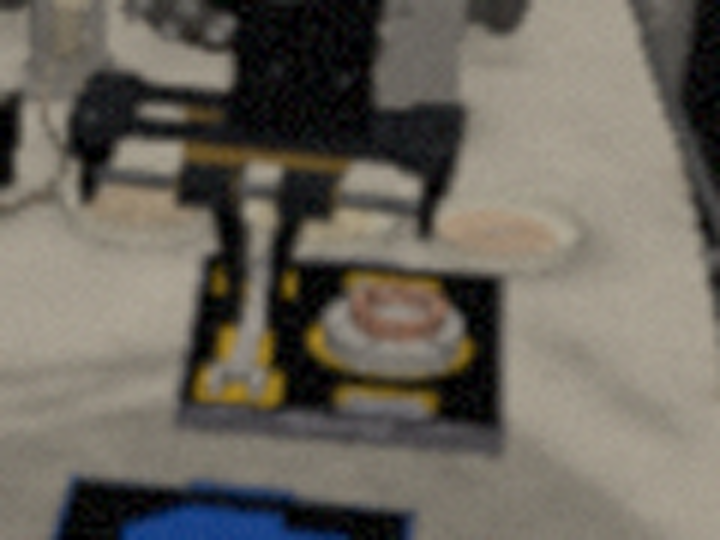

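View pics/t15.png

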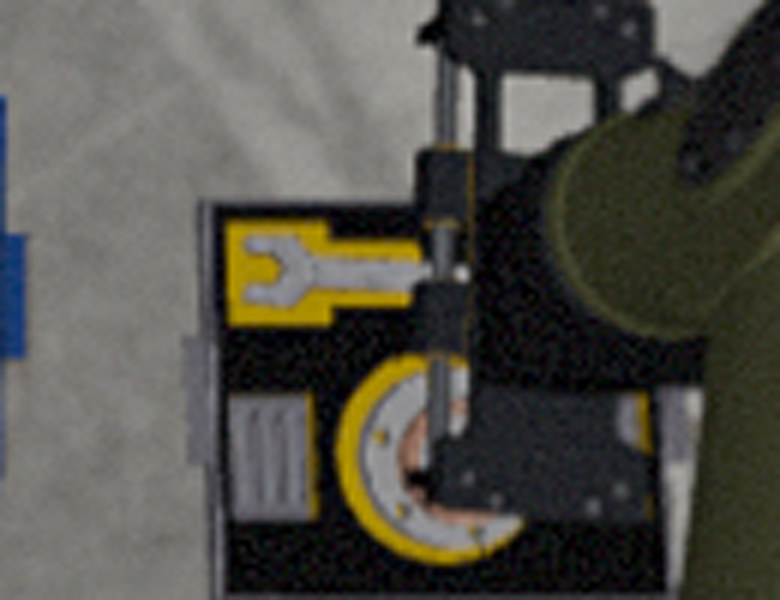

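Request:
play_rows(
  translation=[
    [0,0.6,0],
    [0,0.6,0],
    [0,0.6,0],
    [0,0,0],
    [0,0,0],
    [0,0,0],
    [0,0,0],
    [0,0,0],
    [0,0,0],
    [0,0,0],
  ],
  turn=[
    [0,0,0],
    [0,0,0],
    [0,0,0],
    [0,0,0],
    [0,0,0],
    [0,0,0],
    [0,0,0],
    [0,0,0],
    [0,0,0],
    [0,0,0],
  ],
  fingers=[-1,-1,-1,-1,-1,-1,-1,-1,-1,-1],
)

```text
time: 28.07
position: [0.5075, -0.2226, 0.0148]
tool_rot: [-1.16, 1.282, -1.282]
ft_force: [0.2, 0.5, -0.6]
grip_width: 0.126
```

Request:
play_rows(
  translation=[
    [0,0,0],
    [0,0,0],
    [0,0,0],
    [0,0,0],
    [0,-5,0],
    [0,-10,0],
    [0,-15,0],
    [0,-15,0],
    [0,-15,0],
    [0,-15,0],
  ],
  turn=[
    [0,0,0],
    [0,0,0],
    [0,0,0],
    [0,0,0],
    [0,0,0],
    [0,0,0],
    [0,0,0],
    [0,0,0],
    [0,0,0],
    [0,0,0],
  ],
  fingers=[-0.4,-0.4,-0.4,-0.4,-0.4,-0.4,-0.4,-0.4,-0.4,-0.4],
)

```text
time: 28.9
position: [0.5076, -0.2228, 0.0915]
tool_rot: [-1.16, 1.281, -1.283]
ft_force: [-0.1, -0.1, -0.2]
grip_width: 0.298
```

```bash
python3 plan.py .4909 .425 .10 21.5 22; python3 plan.py .4909 .425 .10 21.5 20
python3 - <<'E'
from plan import *
a=ctrl.get_image("side"); crop(a,320,130,120,90,6,"s16.png");a=ctrl.get_image("top"); crop(a,420,220,130,100,6,"t16.png")
E
```

```text
t 28.9 pos [ 0.5076 -0.2228  0.0915] yaw -5.7 grip mm 25.9 F [-0.1 -0.1 -0.2]
n 22 row [-29.58  -0.39   3.  ] | 29.7 turn [-0.     -0.0216  0.    ] 1.24
t 28.9 pos [ 0.5076 -0.2228  0.0915] yaw -5.7 grip mm 25.9 F [-0.1 -0.1 -0.2]
n 20 row [-32.54  -0.42   3.27] | 32.7 turn [-0.0001 -0.0237  0.    ] 1.36
```

View pics/s16.png

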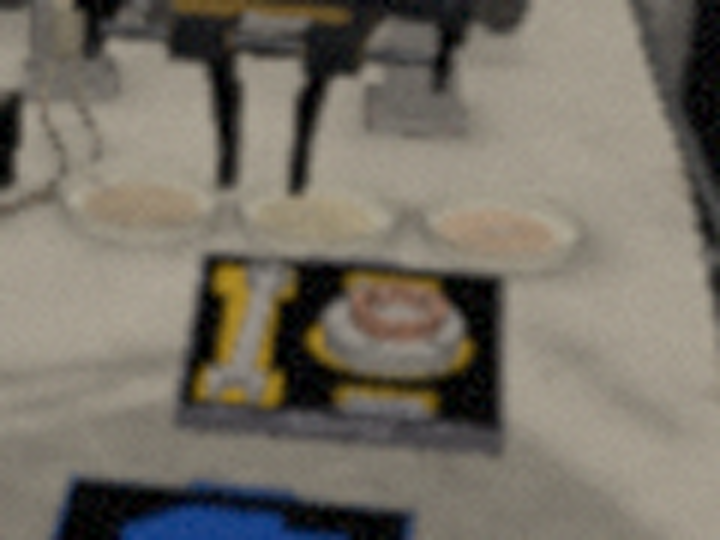

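View pics/t16.png

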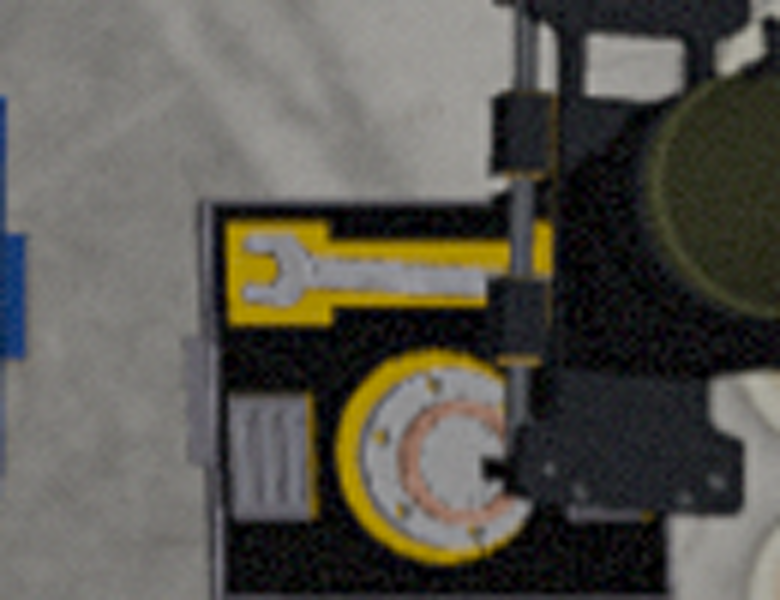

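Request:
play_rows(
  translation=[
    [-32.5,-0.4,3.3],
    [-32.5,-0.4,3.3],
    [-32.5,-0.4,3.3],
    [-32.5,-0.4,3.3],
    [-32.5,-0.4,3.3],
    [-32.5,-0.4,3.3],
    [-32.5,-0.4,3.3],
    [-32.5,-0.4,3.3],
    [-32.5,-0.4,3.3],
    [-32.5,-0.4,3.3],
  ],
  turn=[
    [0,-0.0237,0],
    [0,-0.0237,0],
    [0,-0.0237,0],
    [0,-0.0237,0],
    [0,-0.0237,0],
    [0,-0.0237,0],
    [0,-0.0237,0],
    [0,-0.0237,0],
    [0,-0.0237,0],
    [0,-0.0237,0],
  ],
  fingers=[-0.4,-0.4,-0.4,-0.4,-0.4,-0.4,-0.4,-0.4,-0.4,-0.4],
)

```text
time: 29.83
position: [0.5377, 0.1034, 0.0936]
tool_rot: [-1.272, 1.107, -1.106]
ft_force: [-0.1, 0.4, 0.4]
grip_width: 0.3
```

Run:
```python
from plan import *
plan(.4909,.425,.10,21.5,10)
a=ctrl.get_image("side"); crop(a,320,140,100,75,8,"s17.png");a=ctrl.get_image("top"); crop(a,445,245,100,75,8,"t17.png")
```

```text
t 29.83 pos [0.5377 0.1034 0.0936] yaw 7.9 grip mm 26.1 F [-0.1  0.4  0.4]
n 10 row [-32.41  -0.64   3.27] | 32.6 turn [ 0.     -0.0237 -0.    ] 1.36
```

View pics/s17.png

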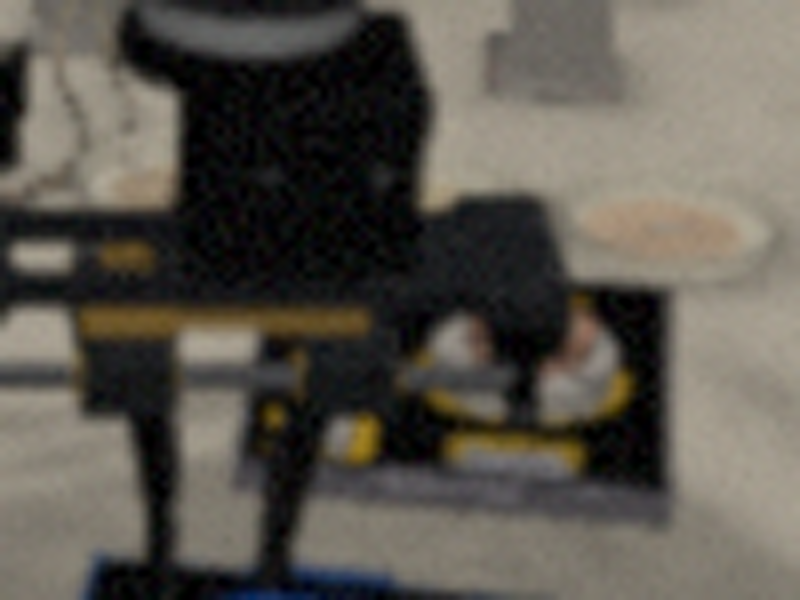

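View pics/t17.png

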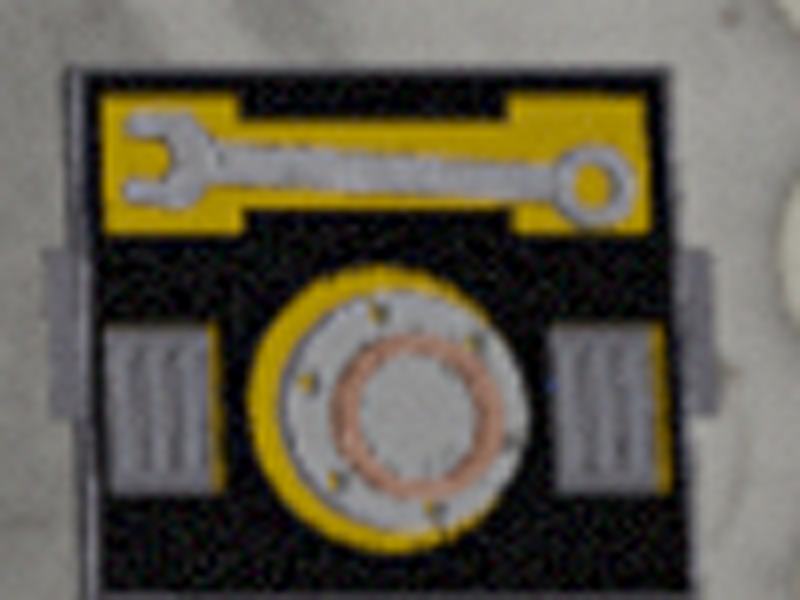

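The spanner lies inside its slot, about 3° off axis (limit 6.9°). On to the clamp.

Request:
play_rows(
  translation=[
    [-32.4,-0.6,3.3],
    [-32.4,-0.6,3.3],
    [-32.4,-0.6,3.3],
    [-32.4,-0.6,3.3],
    [-32.4,-0.6,3.3],
    [-32.4,-0.6,3.3],
    [-32.4,-0.6,3.3],
    [-32.4,-0.6,3.3],
    [-32.4,-0.6,3.3],
    [-32.4,-0.6,3.3],
  ],
  turn=[
    [0,-0.0237,0],
    [0,-0.0237,0],
    [0,-0.0237,0],
    [0,-0.0237,0],
    [0,-0.0237,0],
    [0,-0.0237,0],
    [0,-0.0237,0],
    [0,-0.0237,0],
    [0,-0.0237,0],
    [0,-0.0237,0],
  ],
  fingers=[0.8,0.8,0.8,0.8,0.8,0.8,0.8,0.8,0.8,0.8],
)

```text
time: 30.77
position: [0.4918, 0.424, 0.0993]
tool_rot: [-1.364, 0.929, -0.929]
ft_force: [-0.6, -0.6, 0.0]
grip_width: 0.886
```

Run:
```python
from plan import *
plan(.4909,.425,.007,21.5,8)
a=ctrl.get_image("side"); crop(a,270,220,180,135,4,"s18.png")
```

```text
t 30.77 pos [0.4918 0.424  0.0993] yaw 21.5 grip mm 77.1 F [-0.6 -0.6  0. ]
n 8 row [-0.17 11.54 -0.06] | 11.5 turn [ 0.     -0.0001  0.0001] 0.01
```

View pics/s18.png

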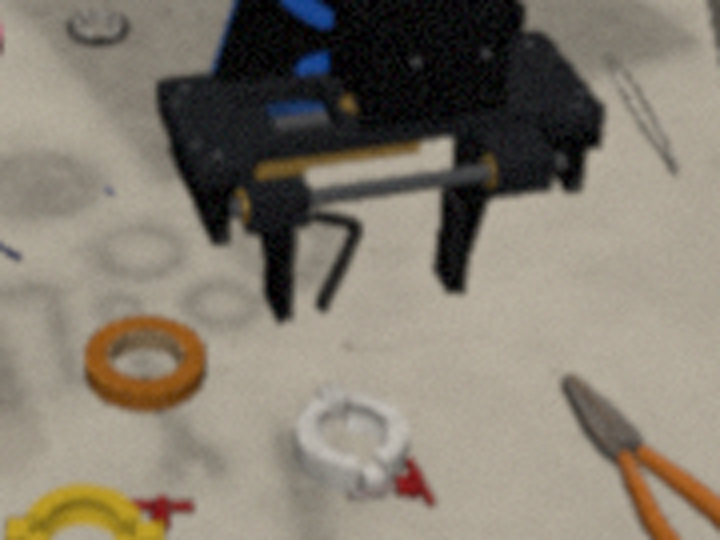

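Request:
play_rows(
  translation=[
    [-0.1,11.5,0],
    [-0.1,11.5,0],
    [-0.1,11.5,0],
    [-0.1,11.5,0],
    [-0.1,11.5,0],
    [-0.1,11.5,0],
    [-0.1,11.5,0],
    [0,11.5,0],
    [0,0,0],
    [0,0,0],
  ],
  turn=[
    [0,0,0],
    [0,0,0],
    [0,0,0],
    [0,0,0],
    [0,0,0],
    [0,0,0],
    [0,0,0],
    [0,0,0],
    [0,0,0],
    [0,0,0],
  ],
  fingers=[0.8,0.8,0.8,0.8,0.8,0.8,0.8,0.8,0.8,0.8],
  grip_force=30,
)

```text
time: 31.65
position: [0.4911, 0.4237, 0.0068]
tool_rot: [-1.365, 0.93, -0.929]
ft_force: [0.1, 0.6, -0.0]
grip_width: 0.899
```

Request:
play_rows(
  translation=[
    [0,0,0],
    [0,0,0],
    [0,0,0],
    [0,0,0],
    [0,0,0],
    [0,0,0],
    [0,0,0],
    [0,0,0],
    [0,0,0],
    [0,0,0],
  ],
  turn=[
    [0,0,0],
    [0,0,0],
    [0,0,0],
    [0,0,0],
    [0,0,0],
    [0,0,0],
    [0,0,0],
    [0,0,0],
    [0,0,0],
    [0,0,0],
  ],
  fingers=[-1,-1,-1,-1,-1,-1,-1,-1,-1,-1],
)

```text
time: 32.48
position: [0.492, 0.4246, 0.0085]
tool_rot: [-1.362, 0.929, -0.929]
ft_force: [0.6, 0.6, 4.7]
grip_width: 0.642
```

Request:
play_rows(
  translation=[
    [0,-4,0],
    [0,-8,0],
    [0,-12,0],
    [0,-15,0],
    [0,-15,0],
    [0,-15,0],
    [0,-15,0],
    [0,0,0],
    [0,0,0],
    [0,0,0],
  ],
  turn=[
    [0,0,0],
    [0,0,0],
    [0,0,0],
    [0,0,0],
    [0,0,0],
    [0,0,0],
    [0,0,0],
    [0,0,0],
    [0,0,0],
    [0,0,0],
  ],
  fingers=[-1,-1,-1,-1,-1,-1,-1,-1,-1,-1],
)

```text
time: 33.32
position: [0.4911, 0.4237, 0.0912]
tool_rot: [-1.364, 0.929, -0.929]
ft_force: [0.3, 0.1, -1.3]
grip_width: 0.647
```

Run:
```python
from plan import *
plan(.5155,.002,.09,21.5+60,20)
a=ctrl.get_image("side"); crop(a,270,220,180,135,4,"s19.png")
```

```text
t 33.32 pos [0.4911 0.4237 0.0912] yaw 21.5 grip mm 56.3 F [ 0.3  0.1 -1.3]
n 20 row [ 15.18   0.07 -16.09] | 22.1 turn [ 0.0001 -0.0524 -0.    ] 3.0
```

View pics/s19.png

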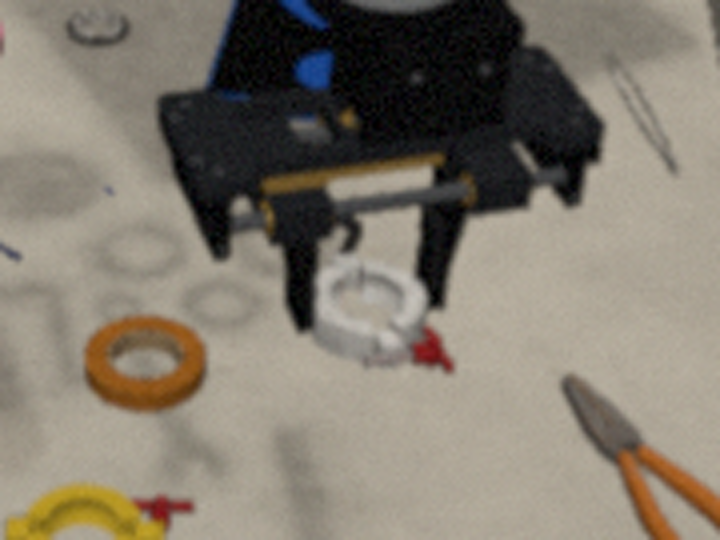

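Clamp held across its body (56.3 mm), wing nut at crop (435,350).

Request:
play_rows(
  translation=[
    [15.2,0,-16.1],
    [15.2,0,-16.1],
    [15.2,0,-16.1],
    [15.2,0,-16.1],
    [15.2,0,-16.1],
    [15.2,0,-16.1],
    [15.2,0,-16.1],
    [15.2,0,-16.1],
    [15.2,0,-16.1],
    [15.2,0,-16.1],
  ],
  turn=[
    [0,-0.0524,0],
    [0,-0.0524,0],
    [0,-0.0524,0],
    [0,-0.0524,0],
    [0,-0.0524,0],
    [0,-0.0524,0],
    [0,-0.0524,0],
    [0,-0.0524,0],
    [0,-0.0524,0],
    [0,-0.0524,0],
  ],
  fingers=[-1,-1,-1,-1,-1,-1,-1,-1,-1,-1],
)

```text
time: 34.2
position: [0.4461, 0.2083, 0.0907]
tool_rot: [-1.508, 0.525, -0.523]
ft_force: [0.7, 0.3, -2.3]
grip_width: 0.644
```

Request:
play_rows(
  translation=[
    [15.2,0,-16.1],
    [15.2,0,-16.1],
    [15.2,0,-16.1],
    [15.2,0,-16.1],
    [15.2,0,-16.1],
    [15.2,0,-16.1],
    [15.2,0,-16.1],
    [15.2,0,-16.1],
    [15.2,0,-16.1],
    [15.2,0,-16.1],
  ],
  turn=[
    [0,-0.0524,0],
    [0,-0.0524,0],
    [0,-0.0524,0],
    [0,-0.0524,0],
    [0,-0.0524,0],
    [0,-0.0524,0],
    [0,-0.0524,0],
    [0,-0.0524,0],
    [0,-0.0524,0],
    [0,-0.0524,0],
  ],
  fingers=[-1,-1,-1,-1,-1,-1,-1,-1,-1,-1],
)

```text
time: 35.03
position: [0.5155, 0.0007, 0.0907]
tool_rot: [-1.568, 0.116, -0.113]
ft_force: [-0.0, 0.8, -0.1]
grip_width: 0.644
```

Run:
```python
from plan import *
plan(.5155,.002,.035,81.5,9)
a=ctrl.get_image("side"); crop(a,270,150,180,135,4,"s20.png");a=ctrl.get_image("top"); crop(a,335,215,130,100,6,"t20.png")
```

```text
t 35.03 pos [0.5155 0.0007 0.0907] yaw 81.6 grip mm 56.0 F [-0.   0.8 -0.1]
n 9 row [-0.02  6.19  0.14] | 6.2 turn [ 0.0001  0.0003 -0.0002] 0.02
```

View pics/s20.png

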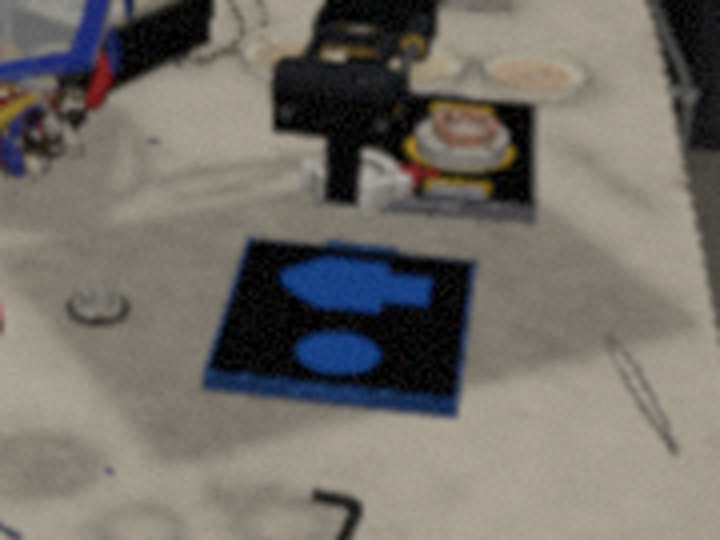

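View pics/t20.png

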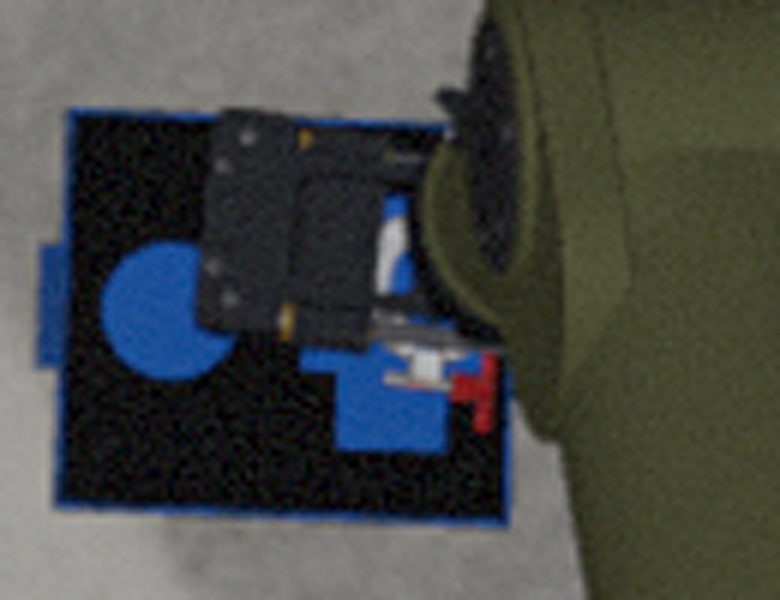

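Run:
```python
from h import *
A=lambda p,o,s:(np.array(p,float)+.5)/s-.5+np.array(o)
print("bar/boltL", onz("top",A([(496,355),(496,425),(486,432),(386,380),(425,365)],(335,215),6),.094).round(4))
# narrow recess edges at z .014
print("narrow", onz("top",A([(335,410),(447,410),(390,452)],(335,215),6),.013).round(4))
```

```text
bar/boltL [[ 4.881e-01 -2.620e-02  9.400e-02]
 [ 4.625e-01 -2.480e-02  9.400e-02]
 [ 4.600e-01 -2.100e-02  9.400e-02]
 [ 4.800e-01  1.470e-02  9.400e-02]
 [ 4.851e-01  1.000e-04  9.400e-02]]
narrow [[ 0.4736  0.0228  0.013 ]
 [ 0.4723 -0.0213  0.013 ]
 [ 0.4565  0.0019  0.013 ]]
```

Run:
```python
from m import *
A=lambda p,o,s:(np.array(p,float)+.5)/s-.5+np.array(o)
P=onz("top",A([(200,180),(70,195),(72,328),(170,288),(293,138),(103,218),(322,145)],(195,258),8),.012)[:,:2]
d=(P-P[0])*1000
for a in (60,):
    r=np.radians(a);M=np.array([[np.cos(r),-np.sin(r)],[np.sin(r),np.cos(r)]]); print((d@M.T).round(1))
# fine zooms
t=cv2.imread("pics/top0.png"); crop(t,195,258,40,48,12,"clz.png")
a=ctrl.get_image("top"); crop(a,390,265,40,28,16,"t20z.png")
a=ctrl.get_image("side"); crop(a,335,175,50,35,14,"s20z.png")
```

```text
[[  0.    0. ]
 [-35.   16.3]
 [-53.9 -18. ]
 [-23.4 -22.9]
 [ 29.7  -3.7]
 [-30.1   5.3]
 [ 36.   -9.9]]
```

View pics/clz.png

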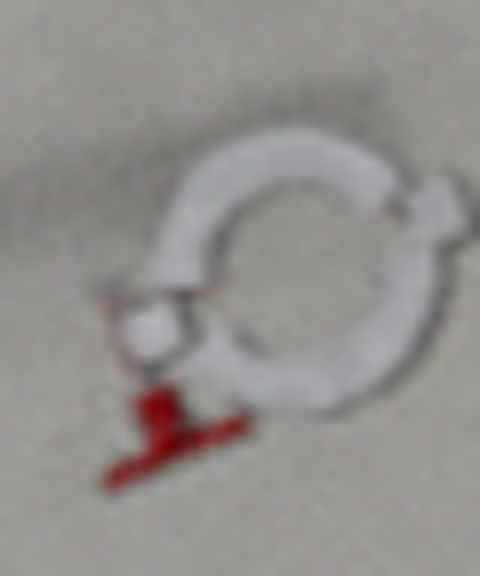

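View pics/t20z.png

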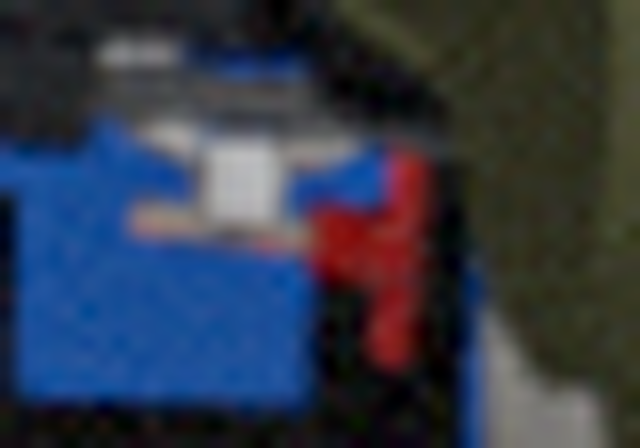

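View pics/s20z.png

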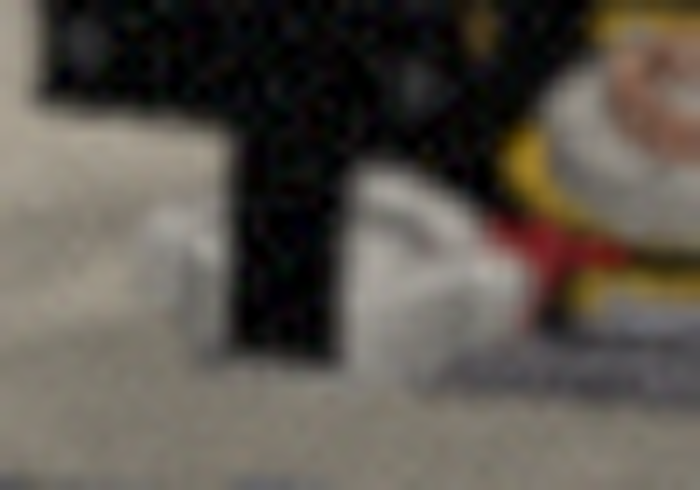

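Run:
```python
from h import *
A=lambda p,o,s:(np.array(p,float)+.5)/s-.5+np.array(o)
for z in (.088,.092,.098):
    print(z, onz("top",A([(430,160),(412,360),(395,370),(130,215),(240,185)],(390,265),16),z)[:,:2].round(4).tolist())
print(onz("top",A([(315,360),(18,360),(150,405)],(390,265),16),.013)[:,:2].round(4).tolist())
```

```text
0.088 [[0.4868, -0.0254], [0.4593, -0.0214], [0.458, -0.019], [0.4803, 0.0166], [0.4841, 0.0011]]
0.092 [[0.4865, -0.0246], [0.4591, -0.0207], [0.4578, -0.0182], [0.4801, 0.0172], [0.4838, 0.0018]]
0.098 [[0.4862, -0.0235], [0.4589, -0.0195], [0.4576, -0.0171], [0.4798, 0.0181], [0.4834, 0.0028]]
[[0.4627, -0.0211], [0.4639, 0.0226], [0.4568, 0.0035]]
```

The wing nut (crop (410,260) in the fine top view) and the bolt end leave about 1.3 mm each side if I shift +3 mm in x and +3 mm in y. I'll descend to just above the foam and measure again there.

Request:
play_rows(
  translation=[
    [0.3,8,0.4],
    [0.3,8,0.4],
    [0.3,8,0.4],
    [0.3,8,0.4],
    [0.3,8,0.4],
    [0.3,8,0.4],
    [0.3,8,0.4],
    [0.4,7,0.6],
    [0,0,0],
    [0,0,0],
  ],
  turn=[
    [0,0,0],
    [0,0,0],
    [0,0,0],
    [0,0,0],
    [0,0,0],
    [0,0,0],
    [0,0,0],
    [0,0,0],
    [0,0,0],
    [0,0,0],
  ],
  fingers=[-1,-1,-1,-1,-1,-1,-1,-1,-1,-1],
)

```text
time: 36.07
position: [0.5188, 0.0049, 0.0283]
tool_rot: [-1.568, 0.117, -0.116]
ft_force: [-0.5, -0.8, -1.1]
grip_width: 0.645
```

Run:
```python
from plan import *
plan(.5155,.002,.0185,81.5,9)
a=ctrl.get_image("side"); crop(a,310,170,80,60,10,"s21.png");a=ctrl.get_image("top"); crop(a,375,235,50,60,10,"t21.png")
```

```text
t 36.07 pos [0.5188 0.0049 0.0283] yaw 81.5 grip mm 56.1 F [-0.5 -0.8 -1.1]
n 9 row [-0.32  1.08 -0.37] | 1.2 turn [ 0.      0.     -0.0001] 0.01
```

View pics/s21.png

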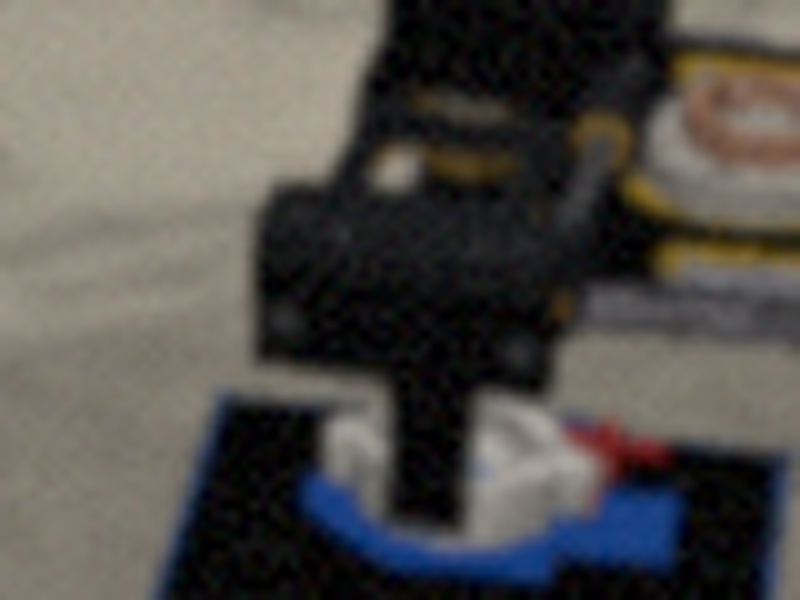

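View pics/t21.png

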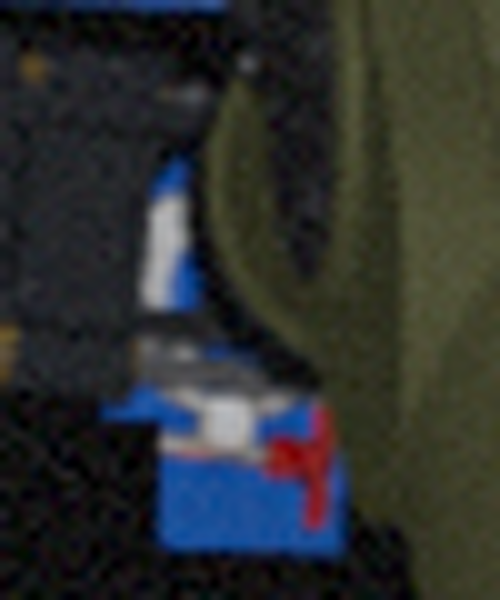

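Run:
```python
from h import *
A=lambda p,o,s:(np.array(p,float)+.5)/s-.5+np.array(o)
for z in (.025,.029,.034):
    print(z, onz("top",A([(335,420),(333,450),(324,532),(158,440),(230,425)],(375,235),10),z)[:,:2].round(4).tolist())
print(onz("top",A([(347,480),(346,548),(158,480),(158,548),(104,410)],(375,235),10),.012)[:,:2].round(4).tolist())
```

```text
0.025 [[0.4867, -0.0175], [0.4797, -0.0167], [0.4607, -0.0136], [0.4831, 0.0241], [0.4862, 0.0071]]
0.029 [[0.4864, -0.0168], [0.4795, -0.016], [0.4605, -0.0129], [0.4829, 0.0247], [0.4859, 0.0077]]
0.034 [[0.4861, -0.016], [0.4792, -0.0151], [0.4603, -0.0121], [0.4826, 0.0253], [0.4856, 0.0085]]
[[0.4732, -0.0219], [0.4573, -0.0208], [0.4745, 0.0227], [0.4585, 0.0235], [0.4913, 0.0348]]
```

Bolt end is 2.3 mm over the left recess edge and the bar has 5.5 mm to spare on the right. I'll shift −3.9 mm in y, then lower.

Request:
play_rows(
  translation=[
    [0.2,0,-1.3],
    [0.2,0,-1.3],
    [0.2,0,-1.3],
    [0,0,0],
    [0,0,0],
    [0,1,0],
    [0,1,0],
    [0,1,0],
    [0,0,0],
    [0,0,0],
  ],
  turn=[
    [0,0,0],
    [0,0,0],
    [0,0,0],
    [0,0,0],
    [0,0,0],
    [0,0,0],
    [0,0,0],
    [0,0,0],
    [0,0,0],
    [0,0,0],
  ],
  fingers=[-1,-1,-1,-1,-1,-1,-1,-1,-1,-1],
)

```text
time: 37.0
position: [0.5191, 0.001, 0.0256]
tool_rot: [-1.568, 0.117, -0.116]
ft_force: [1.4, -0.1, -1.2]
grip_width: 0.645
```

Run:
```python
from plan import *
plan(.5155,.002,.0185,81.5,9)
a=ctrl.get_image("side"); crop(a,310,170,80,60,10,"s22.png");a=ctrl.get_image("top"); crop(a,375,235,50,60,10,"t22.png")
```

```text
t 37.0 pos [0.5191 0.001  0.0256] yaw 81.5 grip mm 56.1 F [ 1.4 -0.1 -1.2]
n 9 row [-0.41  0.79  0.05] | 0.9 turn [ 0.  0. -0.] 0.0
```

View pics/s22.png

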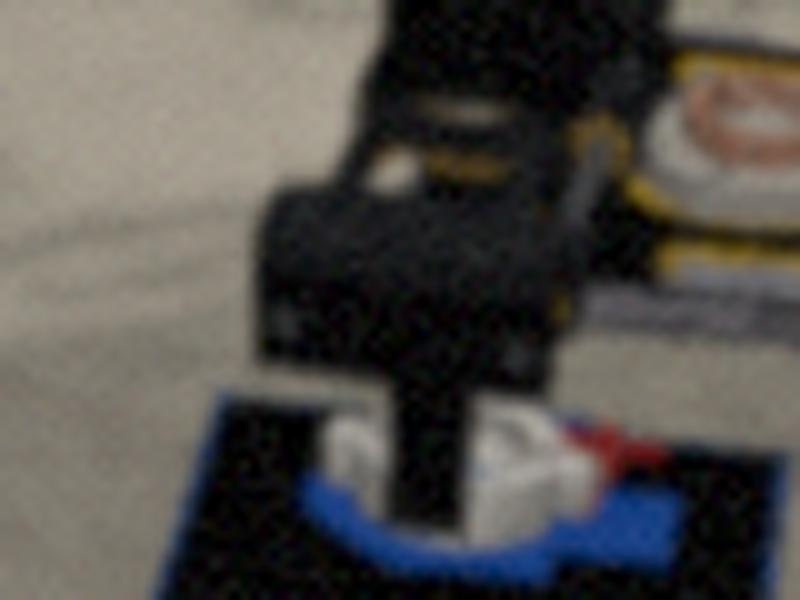

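View pics/t22.png

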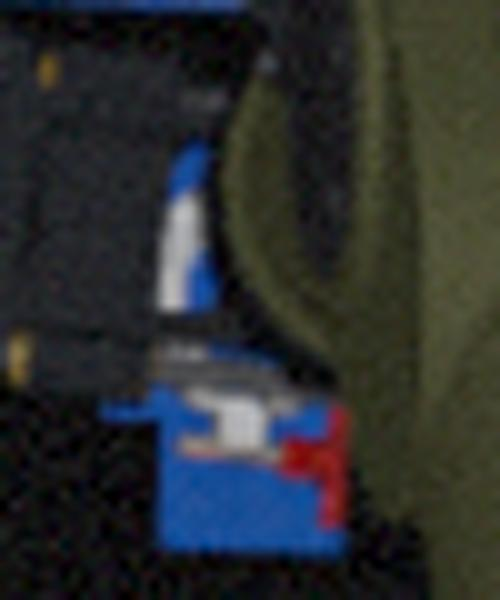

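Request:
play_rows(
  translation=[
    [0,1,0.2],
    [0,1,0.2],
    [0,1,0],
    [0,1,0],
    [0,1,0],
    [0,0.5,0],
    [0,0,0],
    [0,0,0],
    [0,0,0],
    [0,0,0],
  ],
  turn=[
    [0,0,0],
    [0,0,0],
    [0,0,0],
    [0,0,0],
    [0,0,0],
    [0,0,0],
    [0,0,0],
    [0,0,0],
    [0,0,0],
    [0,0,0],
  ],
  fingers=[-1,-1,-1,-1,-1,-1,-1,-1,-1,-1],
)

```text
time: 37.93
position: [0.5193, 0.0014, 0.0203]
tool_rot: [-1.568, 0.116, -0.117]
ft_force: [-0.2, 0.7, -1.0]
grip_width: 0.642
```

Request:
play_rows(
  translation=[
    [0,0.5,0],
    [0,0.5,0],
    [0,0.5,0],
    [0,0.3,0],
    [0,0,0],
    [0,0,0],
    [0,0,0],
    [0,0,0],
    [0,0,0],
    [0,0,0],
  ],
  turn=[
    [0,0,0],
    [0,0,0],
    [0,0,0],
    [0,0,0],
    [0,0,0],
    [0,0,0],
    [0,0,0],
    [0,0,0],
    [0,0,0],
    [0,0,0],
  ],
  fingers=[-1,-1,-1,-1,-1,-1,-1,-1,-1,-1],
)

```text
time: 38.77
position: [0.5192, 0.0014, 0.0185]
tool_rot: [-1.568, 0.116, -0.116]
ft_force: [-0.1, 0.4, 1.0]
grip_width: 0.646
```

Run:
```python
from plan import *
plan(.5155,.002,.0175,81.5,9)
a=ctrl.get_image("side"); crop(a,310,170,80,60,10,"s22.png");a=ctrl.get_image("top"); crop(a,375,235,50,60,10,"t22.png")
```

```text
t 38.77 pos [0.5192 0.0014 0.0185] yaw 81.5 grip mm 56.2 F [-0.1  0.4  1. ]
n 9 row [-0.42  0.11  0.  ] | 0.4 turn [-0.  0.  0.] 0.0
```

View pics/s22.png

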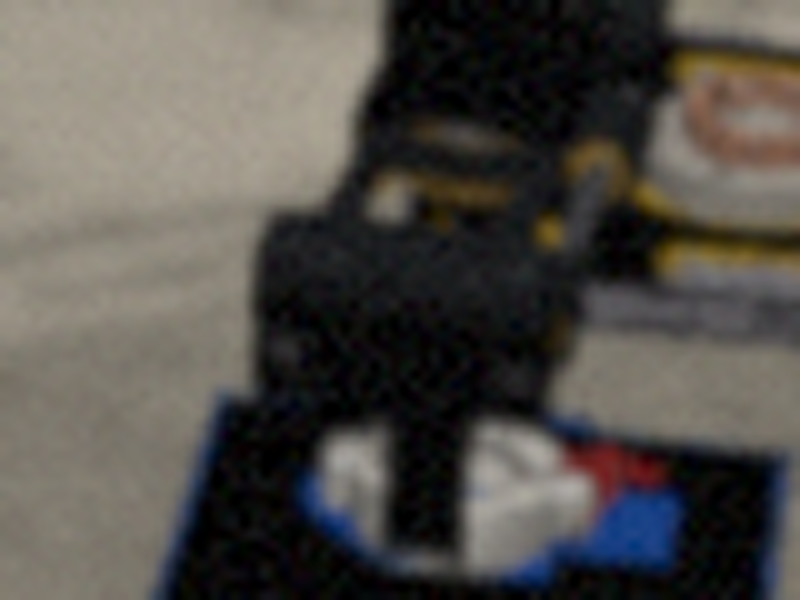

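View pics/t22.png

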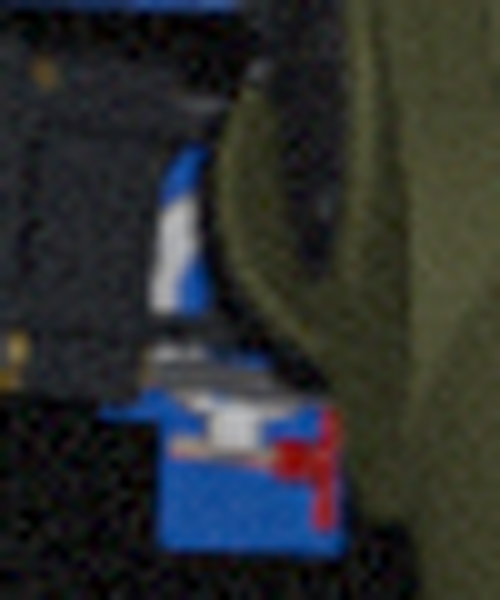

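It's down and inside both outlines. Releasing.

Request:
play_rows(
  translation=[
    [0,0,0],
    [0,0,0],
    [0,0,0],
    [0,0,0],
    [0,-5,0],
    [0,-12,0],
    [0,-15,0],
    [0,-15,0],
    [0,-15,0],
    [0,-15,0],
  ],
  turn=[
    [0,0,0],
    [0,0,0],
    [0,0,0],
    [0,0,0],
    [0,0,0],
    [0,0,0],
    [0,0,0],
    [0,0,0],
    [0,0,0],
    [0,0,0],
  ],
  fingers=[0.6,0.6,0.6,0.6,0.6,0.6,0.6,0.6,0.6,0.6],
)

```text
time: 39.7
position: [0.5196, 0.0014, 0.0974]
tool_rot: [-1.567, 0.115, -0.118]
ft_force: [0.2, 0.6, 0.7]
grip_width: 0.8
```

Run:
```python
from plan import *
plan(.675,.0398,.09,0,15)
```

```text
t 39.7 pos [0.5196 0.0014 0.0974] yaw 81.5 grip mm 69.6 F [0.2 0.6 0.7]
n 15 row [ 5.74  0.5  10.11] | 11.6 turn [-0.0001  0.0948  0.0001] 5.43
```

Request:
play_rows(
  translation=[
    [5.7,0.5,10.1],
    [5.7,0.5,10.1],
    [5.7,0.5,10.1],
    [5.7,0.5,10.1],
    [5.7,0.5,10.1],
    [5.7,0.5,10.1],
    [5.7,0.5,10.1],
    [5.7,0.5,10.1],
    [5.7,0.5,10.1],
    [5.7,0.5,10.1],
  ],
  turn=[
    [0,0.0948,0],
    [0,0.0948,0],
    [0,0.0948,0],
    [0,0.0948,0],
    [0,0.0948,0],
    [0,0.0948,0],
    [0,0.0948,0],
    [0,0.0948,0],
    [0,0.0948,0],
    [0,0.0948,0],
  ],
  fingers=[0.5,0.5,0.5,0.5,0.5,0.5,0.5,0.5,0.5,0.5],
)

```text
time: 40.53
position: [0.6191, 0.0539, 0.0918]
tool_rot: [-1.395, 0.855, -0.856]
ft_force: [0.3, 0.2, 0.6]
grip_width: 0.75
```

Request:
play_rows(
  translation=[
    [5.7,0.5,10.1],
    [5.7,0.5,10.1],
    [5.7,0.5,10.1],
    [5.7,0.5,10.1],
    [5.7,0.5,10.1],
    [0,0,0],
    [0,0,0],
    [0,0,0],
    [0,0,0],
    [0,0,0],
  ],
  turn=[
    [0,0.0948,0],
    [0,0.0948,0],
    [0,0.0948,0],
    [0,0.0948,0],
    [0,0.0948,0],
    [0,0,0],
    [0,0,0],
    [0,0,0],
    [0,0,0],
    [0,0,0],
  ],
  fingers=[0.5,0.5,0.5,0.5,0.5,0.5,0.5,0.5,0.5,0.5],
)

```text
time: 41.37
position: [0.6737, 0.0407, 0.0883]
tool_rot: [-1.21, 1.208, -1.207]
ft_force: [0.2, -0.4, 0.8]
grip_width: 0.748
```

Run:
```python
from plan import *
plan(.675,.04,.003,0,9)
a=ctrl.get_image("side"); crop(a,260,160,133,100,6,"s23.png");a=ctrl.get_image("top"); crop(a,340,185,133,100,6,"t23.png")
```

```text
t 41.37 pos [0.6737 0.0407 0.0883] yaw 0.1 grip mm 65.1 F [ 0.2 -0.4  0.8]
n 9 row [0.08 9.48 0.14] | 9.5 turn [ 0.      0.0002 -0.0001] 0.01
```

View pics/s23.png

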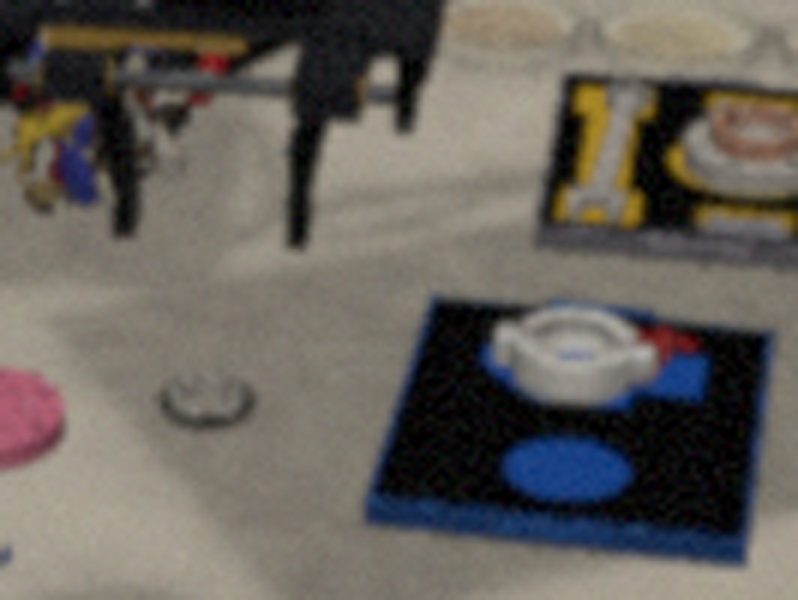

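View pics/t23.png

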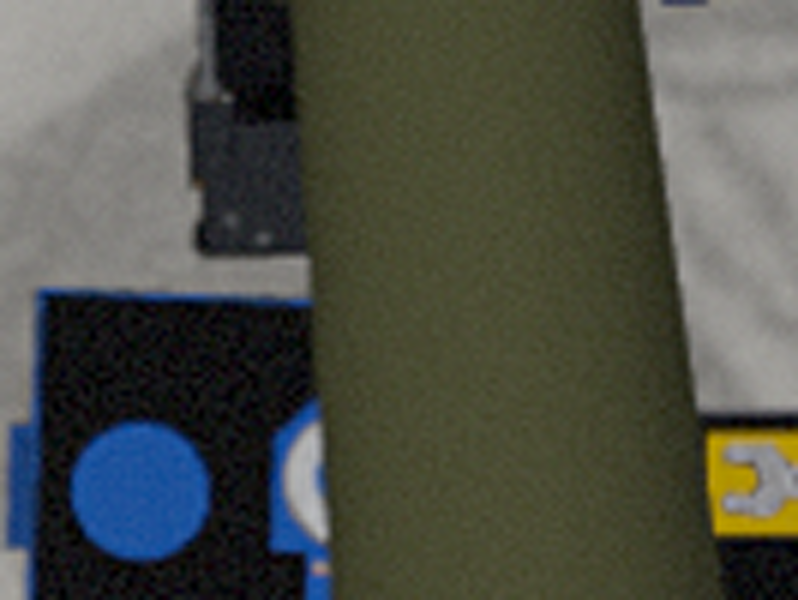

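Clamp appears seated in the keyed cut-out. Down onto the ring now.

Request:
play_rows(
  translation=[
    [0.1,9.5,0.1],
    [0.1,9.5,0.1],
    [0.1,9.5,0.1],
    [0.1,9.5,0.1],
    [0.1,9.5,0.1],
    [0.1,9.5,0.1],
    [0.1,9.5,0.1],
    [0,9.5,0.1],
    [0,9,0],
    [0,0,0],
  ],
  turn=[
    [0,0,0],
    [0,0,0],
    [0,0,0],
    [0,0,0],
    [0,0,0],
    [0,0,0],
    [0,0,0],
    [0,0,0],
    [0,0,0],
    [0,0,0],
  ],
  fingers=[0.5,0.5,0.5,0.5,0.5,0.5,0.5,0.5,0.5,0.5],
  grip_force=20,
)

```text
time: 42.3
position: [0.6747, 0.0394, 0.0015]
tool_rot: [-1.21, 1.209, -1.209]
ft_force: [-0.6, 0.4, 1.0]
grip_width: 0.748
```

Request:
play_rows(
  translation=[
    [0,0,0],
    [0,0,0],
    [0,0,0],
    [0,0,0],
    [0,0,0],
    [0,0,0],
    [0,0,0],
    [0,0,0],
    [0,0,0],
    [0,0,0],
  ],
  turn=[
    [0,0,0],
    [0,0,0],
    [0,0,0],
    [0,0,0],
    [0,0,0],
    [0,0,0],
    [0,0,0],
    [0,0,0],
    [0,0,0],
    [0,0,0],
  ],
  fingers=[-1,-1,-1,-1,-1,-1,-1,-1,-1,-1],
)

```text
time: 43.13
position: [0.6752, 0.0395, 0.0033]
tool_rot: [-1.209, 1.209, -1.209]
ft_force: [-0.5, 0.0, 1.8]
grip_width: 0.455
```

Request:
play_rows(
  translation=[
    [0,-4,0],
    [0,-8,0],
    [0,-12,0],
    [0,-15,0],
    [0,-15,0],
    [0,-15,0],
    [0,-15,0],
    [0,0,0],
    [0,0,0],
    [0,0,0],
  ],
  turn=[
    [0,0,0],
    [0,0,0],
    [0,0,0],
    [0,0,0],
    [0,0,0],
    [0,0,0],
    [0,0,0],
    [0,0,0],
    [0,0,0],
    [0,0,0],
  ],
  fingers=[-1,-1,-1,-1,-1,-1,-1,-1,-1,-1],
)

```text
time: 43.97
position: [0.6747, 0.0395, 0.087]
tool_rot: [-1.209, 1.209, -1.209]
ft_force: [0.7, -0.3, -0.4]
grip_width: 0.453
```

Run:
```python
from plan import *
plan(.5143,.0864,.08,0,9)
a=ctrl.get_image("side"); crop(a,240,140,133,100,6,"s24.png")
```

```text
t 43.97 pos [0.6747 0.0395 0.087 ] yaw 0.0 grip mm 39.4 F [ 0.7 -0.3 -0.4]
n 9 row [ -5.21   0.77 -17.82] | 18.6 turn [ 0.      0.0001 -0.    ] 0.0
```

View pics/s24.png

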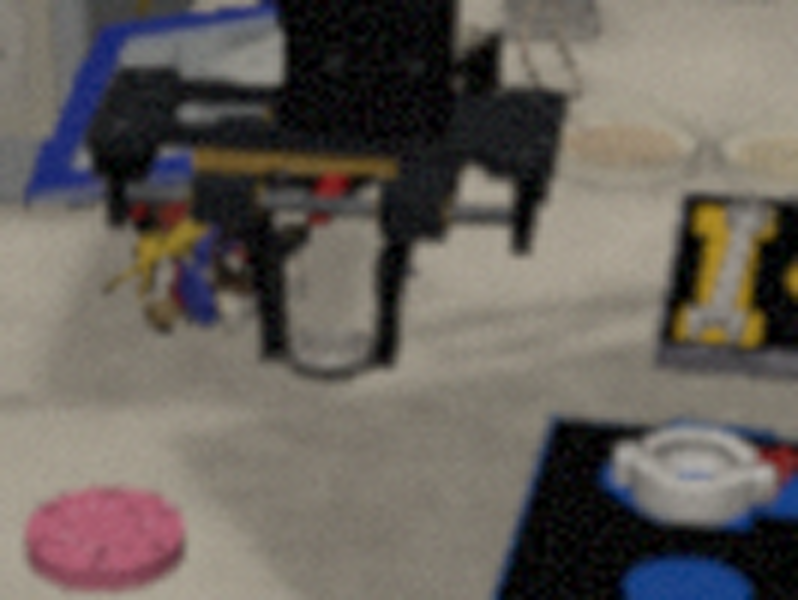

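Request:
play_rows(
  translation=[
    [-5.2,0.8,-17.8],
    [-5.2,0.8,-17.8],
    [-5.2,0.8,-17.8],
    [-5.2,0.8,-17.8],
    [-5.2,0.8,-17.8],
    [-5.2,0.8,-17.8],
    [-5.2,0.8,-17.8],
    [-5.2,0.8,-17.8],
    [-5.2,0.8,-17.8],
    [0,0,0],
  ],
  turn=[
    [0,0,0],
    [0,0,0],
    [0,0,0],
    [0,0,0],
    [0,0,0],
    [0,0,0],
    [0,0,0],
    [0,0,0],
    [0,0,0],
    [0,0,0],
  ],
  fingers=[-1,-1,-1,-1,-1,-1,-1,-1,-1,-1],
)

```text
time: 44.85
position: [0.5104, 0.0874, 0.0782]
tool_rot: [-1.214, 1.211, -1.204]
ft_force: [-0.0, 0.7, -0.2]
grip_width: 0.456
```

Run:
```python
from plan import *
plan(.5143,.0864,.022,0,9)
a=ctrl.get_image("side"); crop(a,290,160,133,100,6,"s25.png");a=ctrl.get_image("top"); crop(a,330,215,100,75,8,"t25.png")
```

```text
t 44.85 pos [0.5104 0.0874 0.0782] yaw 0.2 grip mm 39.6 F [-0.   0.7 -0.2]
n 9 row [0.11 6.24 0.45] | 6.3 turn [ 0.0006  0.0003 -0.    ] 0.04
```

View pics/s25.png

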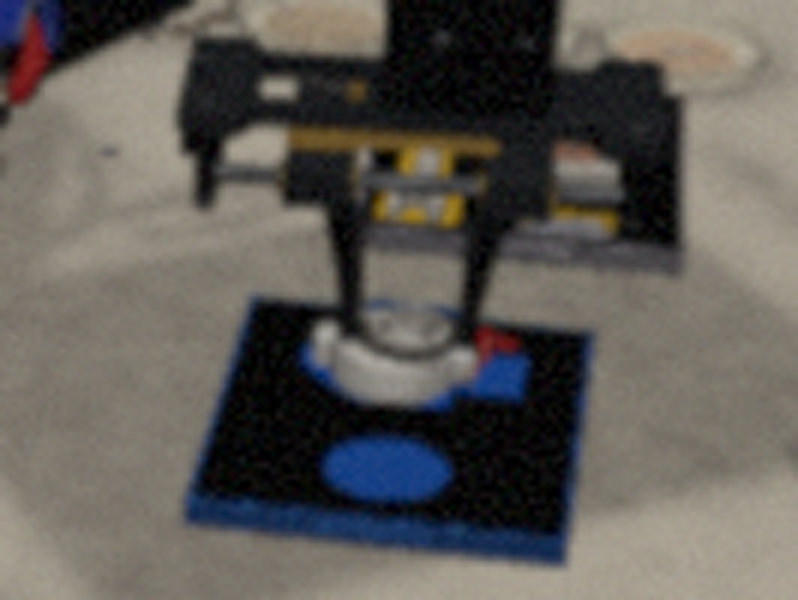

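View pics/t25.png

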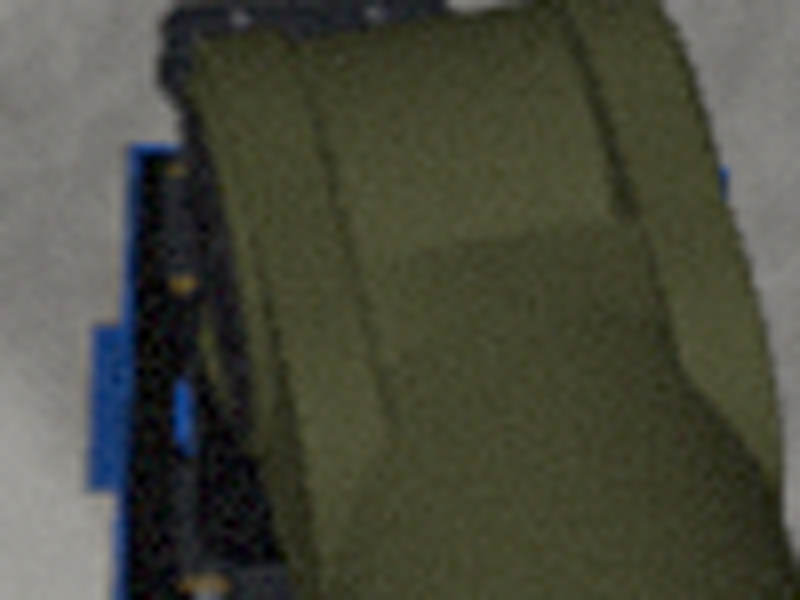

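Request:
play_rows(
  translation=[
    [0.1,6,0.5],
    [0.1,6,0.5],
    [0.1,6,0.5],
    [0.1,6,0.5],
    [0.1,6,0.5],
    [0.1,6,0.5],
    [0.1,6,0.5],
    [0.1,6,0.4],
    [0.1,6,0],
    [0,0,0],
  ],
  turn=[
    [0,0,0],
    [0,0,0],
    [0,0,0],
    [0,0,0],
    [0,0,0],
    [0,0,0],
    [0,0,0],
    [0,0,0],
    [0,0,0],
    [0,0,0],
  ],
  fingers=[-1,-1,-1,-1,-1,-1,-1,-1,-1,-1],
)

```text
time: 45.78
position: [0.5177, 0.085, 0.0244]
tool_rot: [-1.212, 1.21, -1.208]
ft_force: [-0.3, -0.1, -0.5]
grip_width: 0.457
```

Run:
```python
from plan import *
plan(.5143,.0862,.0148,0,9)
a=ctrl.get_image("side"); crop(a,315,195,80,60,10,"s26.png")
print(proj("side",[(.5143,.0864,.012)]))
```

```text
t 45.78 pos [0.5177 0.085  0.0244] yaw 0.0 grip mm 39.7 F [-0.3 -0.1 -0.5]
n 9 row [-0.13  1.06 -0.37] | 1.1 turn [0.0002 0.0001 0.0001] 0.01
[[355.17331732 237.35065396]]
```

View pics/s26.png

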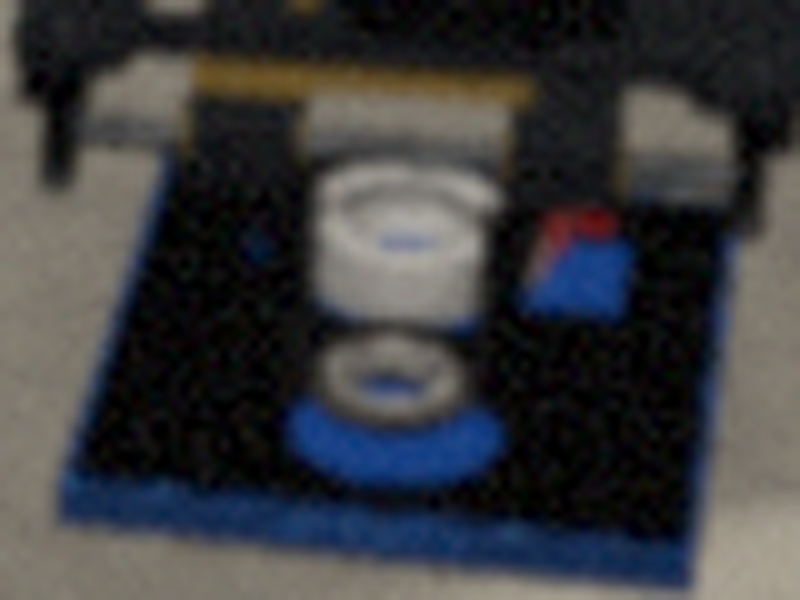

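```bash
python3 -c "
from h import *
print(onz('side',[(353.8,232.0)],.029),onz('side',[(353.8,232.0)],.026),onz('side',[(354.2,237.5)],.012))"
```

```text
[[0.51865513 0.0887426  0.029     ]] [[0.51873275 0.08381735 0.026     ]] [[0.51672246 0.08746637 0.012     ]]
```

Request:
play_rows(
  translation=[
    [-0.4,1,-1],
    [-0.4,1,-1],
    [0,1,-0.6],
    [0,1,0],
    [0,1,0],
    [0,1,0],
    [0,1,0],
    [0,1,0],
    [0,0.8,0],
    [0,0,0],
  ],
  turn=[
    [0,0,0],
    [0,0,0],
    [0,0,0],
    [0,0,0],
    [0,0,0],
    [0,0,0],
    [0,0,0],
    [0,0,0],
    [0,0,0],
    [0,0,0],
  ],
  fingers=[-1,-1,-1,-1,-1,-1,-1,-1,-1,-1],
)

```text
time: 46.67
position: [0.5159, 0.086, 0.0168]
tool_rot: [-1.21, 1.209, -1.209]
ft_force: [-0.2, -0.1, -0.5]
grip_width: 0.46
```

Run:
```python
from plan import *
plan(.5143,.0862,.0148,0,9)
a=ctrl.get_image("side"); crop(a,315,195,80,60,10,"s27.png")
```

```text
t 46.67 pos [0.5159 0.086  0.0168] yaw 0.0 grip mm 40.0 F [-0.2 -0.1 -0.5]
n 9 row [-0.02  0.22 -0.18] | 0.3 turn [0.     0.0001 0.    ] 0.0
```

View pics/s27.png

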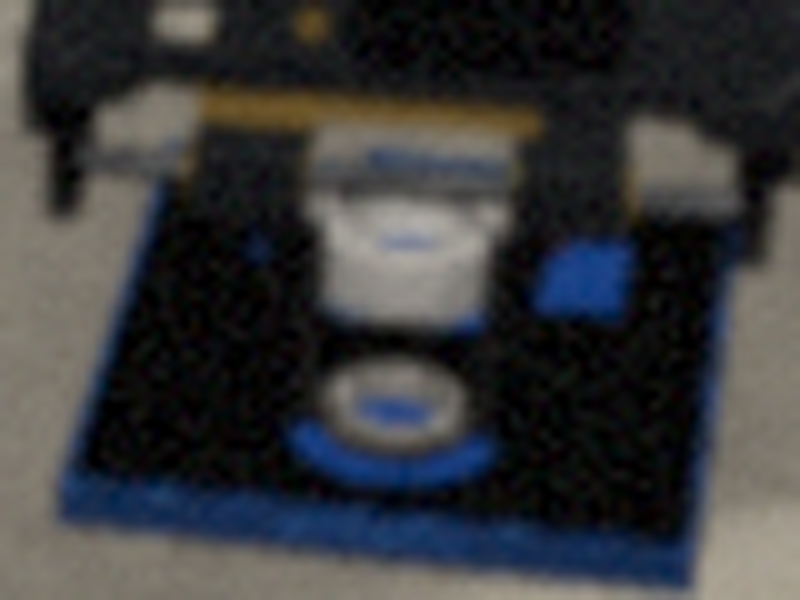

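Request:
play_rows(
  translation=[
    [0,0.5,-0.2],
    [0,0.5,-0.2],
    [0,0.5,-0.2],
    [0,0.4,0],
    [0,0,0],
    [0,0,0],
    [0,0,0],
    [0,0,0],
    [0,0,0],
    [0,0,0],
  ],
  turn=[
    [0,0,0],
    [0,0,0],
    [0,0,0],
    [0,0,0],
    [0,0,0],
    [0,0,0],
    [0,0,0],
    [0,0,0],
    [0,0,0],
    [0,0,0],
  ],
  fingers=[-1,-1,-1,-1,-1,-1,-1,-1,-1,-1],
)

```text
time: 47.55
position: [0.5155, 0.0861, 0.0151]
tool_rot: [-1.209, 1.209, -1.209]
ft_force: [0.2, 0.1, -0.1]
grip_width: 0.454
```

Request:
play_rows(
  translation=[
    [0,0,0],
    [0,0,0],
    [0,0,0],
    [0,0,0],
    [0,0,0],
    [0,-8,0],
    [0,-15,0],
    [0,-15,0],
    [0,-15,0],
    [0,-15,0],
  ],
  turn=[
    [0,0,0],
    [0,0,0],
    [0,0,0],
    [0,0,0],
    [0,0,0],
    [0,0,0],
    [0,0,0],
    [0,0,0],
    [0,0,0],
    [0,0,0],
  ],
  fingers=[0.3,0.3,0.3,0.3,0.3,0.3,0.3,0.3,0.3,0.3],
)

```text
time: 48.38
position: [0.5155, 0.086, 0.0844]
tool_rot: [-1.209, 1.209, -1.209]
ft_force: [0.8, 0.0, 0.4]
grip_width: 0.648
```

Run:
```python
from plan import *
plan(.45,.43,.15,0,14)
```

```text
t 48.38 pos [0.5155 0.086  0.0844] yaw 0.0 grip mm 56.3 F [0.8 0.  0.4]
n 14 row [-24.57  -4.69  -4.68] | 25.4 turn [-0.  0. -0.] 0.0
```

Retract away to the left so both trays are clear.

Request:
play_rows(
  translation=[
    [-30,-6,-3],
    [-30,-6,-3],
    [-30,-6,-3],
    [-30,-6,-3],
    [-30,-6,-3],
    [-30,-6,-3],
    [-30,-6,-3],
    [-30,-6,-3],
    [-30,-6,-3],
    [-30,-6,-3],
  ],
  turn=[
    [0,0,0],
    [0,0,0],
    [0,0,0],
    [0,0,0],
    [0,0,0],
    [0,0,0],
    [0,0,0],
    [0,0,0],
    [0,0,0],
    [0,0,0],
  ],
  fingers=[0.3,0.3,0.3,0.3,0.3,0.3,0.3,0.3,0.3,0.3],
)

```text
time: 49.22
position: [0.485, 0.3875, 0.1441]
tool_rot: [-1.209, 1.209, -1.209]
ft_force: [1.2, 0.9, 0.3]
grip_width: 0.648
```

Run:
```python
from plan import *
plan(.45,.43,.15,0,14)
a=ctrl.get_image("side"); crop(a,310,150,133,100,6,"s30.png");a=ctrl.get_image("top"); crop(a,335,225,210,105,3.8,"t30.png"); crop(a,335,225,100,80,8,"t31.png"); cv2.imwrite("pics/topF.png",a)
```

```text
t 49.22 pos [0.485  0.3875 0.1441] yaw 0.0 grip mm 56.4 F [1.2 0.9 0.3]
n 14 row [-3.04 -0.42 -2.5 ] | 4.0 turn [-0.  0. -0.] 0.0
```

View pics/s30.png

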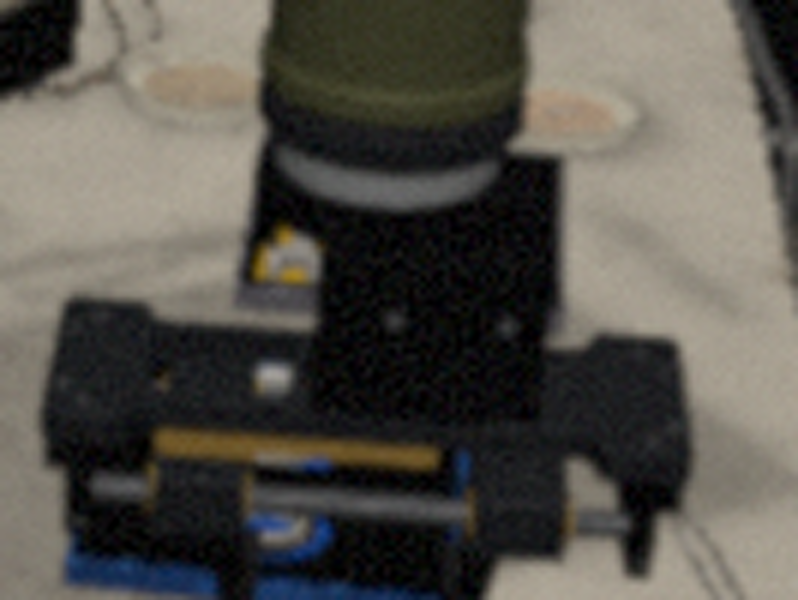

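View pics/t31.png

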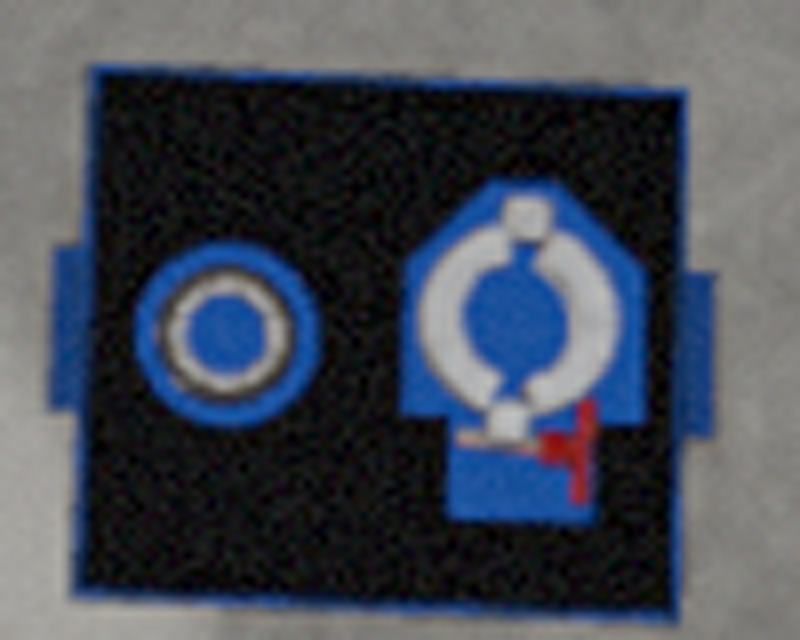

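View pics/topF.png

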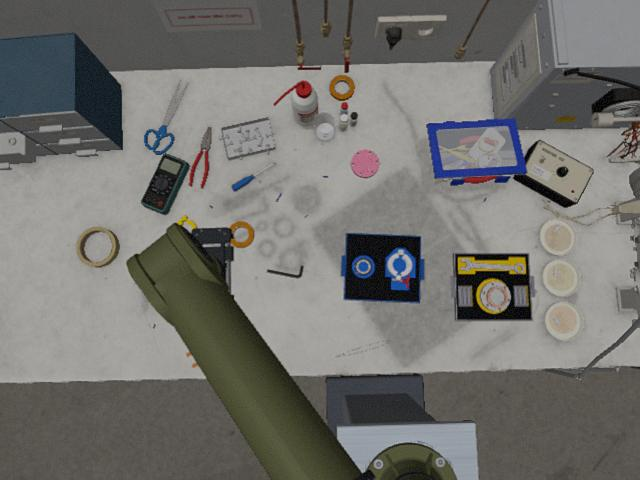

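The top view shows everything in place. I'll clear the side camera's line of sight to check flatness.

Request:
play_rows(
  translation=[
    [-18,0,-20],
    [-18,0,-20],
    [-18,0,-20],
    [-18,0,-20],
    [-18,0,-20],
    [-18,0,-20],
    [-18,0,-20],
    [-18,0,-20],
    [-18,0,-20],
    [-18,0,-20],
  ],
  turn=[
    [0,0,0],
    [0,0,0],
    [0,0,0],
    [0,0,0],
    [0,0,0],
    [0,0,0],
    [0,0,0],
    [0,0,0],
    [0,0,0],
    [0,0,0],
  ],
  fingers=[0.3,0.3,0.3,0.3,0.3,0.3,0.3,0.3,0.3,0.3],
)

```text
time: 50.15
position: [0.2848, 0.5661, 0.1436]
tool_rot: [-1.209, 1.209, -1.21]
ft_force: [0.4, 0.3, 0.8]
grip_width: 0.652
```

Run:
```python
from plan import *
plan(.45,.43,.15,0,14)
a=ctrl.get_image("side"); crop(a,310,150,110,110,5.4,"s31.png"); b=ctrl.get_image("top"); crop(b,445,240,100,90,6,"t32.png")
cv2.imwrite("pics/sF.png",a); cv2.imwrite("pics/topF.png",b)
```

```text
t 50.15 pos [0.2848 0.5661 0.1436] yaw -0.0 grip mm 56.7 F [0.4 0.3 0.8]
n 14 row [ 9.72 -0.45 11.8 ] | 15.3 turn [-0. -0.  0.] 0.0
```

View pics/s31.png

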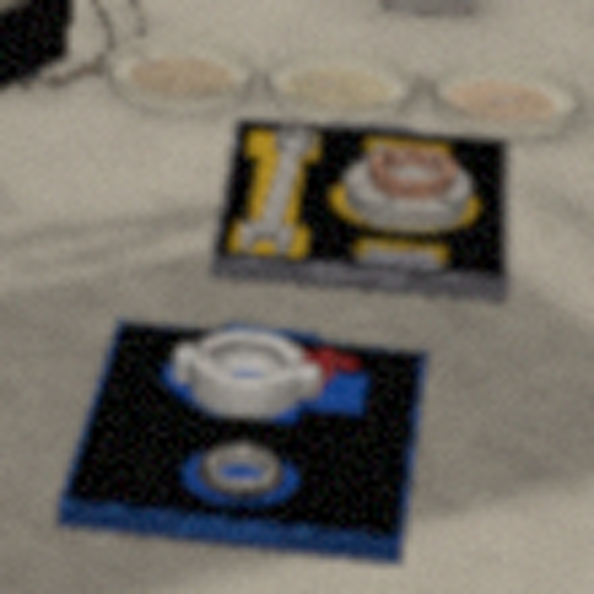

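View pics/t32.png

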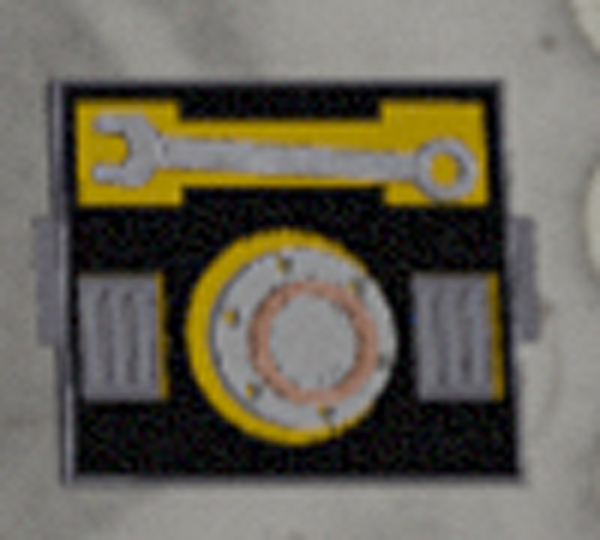

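Run:
```python
from m import *
A=lambda p,o,s:(np.array(p,float)+.5)/s-.5+np.array(o)
T=np.radians(-2);o=np.array([.4591,-.2178])
def tr(P,o=o,T=T): 
    d=(P[:,:2]-o)*1000; c,s=np.cos(T),np.sin(T); return np.c_[c*d[:,0]+s*d[:,1],-s*d[:,0]+c*d[:,1]].round(1)
P=onz("top",A([(445,168),(445,202),(478,168),(95,155),(120,113),(120,187)],(445,240),6),.017)
print("spanner ringend c,bottom,right; open tip, open top,bot\n",tr(P))
P=onz("top",A([(283,158),(220,152),(360,164)],(445,240),6),.017);print("shaft",tr(P))
print("slot corners",tr(onz("top",A([(78,100),(484,100),(488,206),(78,206)],(445,240),6),.014)))
P=onz("top",A([(314,341)],(445,240),6),.033);print("gask",tr(P),P)
P=onz("top",A([(285,266),(357,287),(380,360),(328,412),(254,392),(232,318)],(445,240),6).mean(0)[None],.023);print("flange",tr(P),P)
o2=np.array([.5111,.0405]);T2=np.radians(-4)
print("clamp",tr(onz("top",A([(519,320),(526,215),(508,415)],(335,225),8),.0275),o2,T2))
print("wing/bolt",tr(onz("top",A([(597,420),(588,505),(458,438)],(335,225),8),.02),o2,T2))
print("ring",tr(onz("top",A([(227,334)],(335,225),8),.018),o2,T2))
a=cv2.imread("pics/top0.png");b=cv2.imread("pics/topF.png")
crop(a,220,210,95,75,4,"k0.png");crop(b,220,210,95,75,4,"k1.png")
cv2.imwrite("pics/k.png",np.hstack([cv2.imread("pics/k0.png"),cv2.imread("pics/k1.png")]))
```

```text
spanner ringend c,bottom,right; open tip, open top,bot
 [[ 44.1 -62.8]
 [ 30.7 -62.2]
 [ 44.2 -75.9]
 [ 48.3  75.4]
 [ 65.   65. ]
 [ 35.7  65.9]]
shaft [[ 47.6   1.2]
 [ 49.8  26. ]
 [ 45.5 -29.2]]
slot corners [[ 70.3  80.7]
 [ 71.5 -80.8]
 [ 29.5 -80.3]
 [ 28.4  81.9]]
gask [[-24.5  -2.7]] [[ 0.43455367 -0.21962106  0.033     ]]
flange [[-23.5  -3. ]] [[ 0.43552104 -0.22001045  0.023     ]]
clamp [[  6.7 -38.5]
 [ 37.7 -39.9]
 [-21.2 -35.8]]
wing/bolt [[-21.  -63.1]
 [-46.  -60.9]
 [-28.  -22.4]]
ring [[-0.2 46.1]]
```

View pics/k.png

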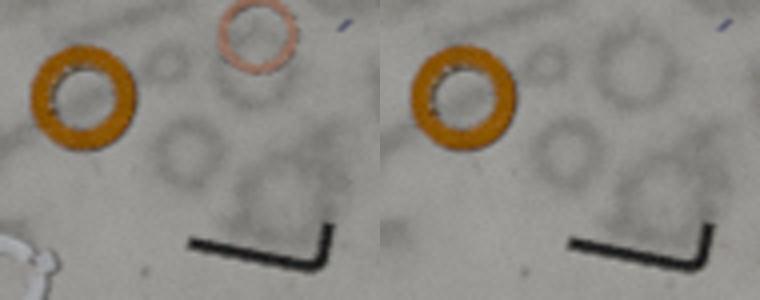

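Run:
```python
from m import *
a=cv2.imread("pics/sF.png"); crop(a,348,170,40,32,18,"z1.png"); b=cv2.imread("pics/topF.png"); crop(b,450,250,85,32,9,"z2.png"); crop(a,335,208,50,35,14,"z3.png")
```

```text
(no output)
```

View pics/z1.png

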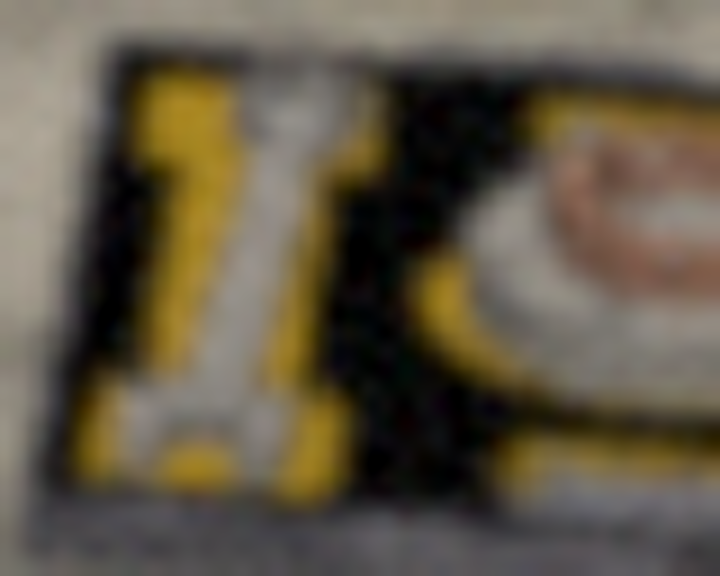

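View pics/z2.png

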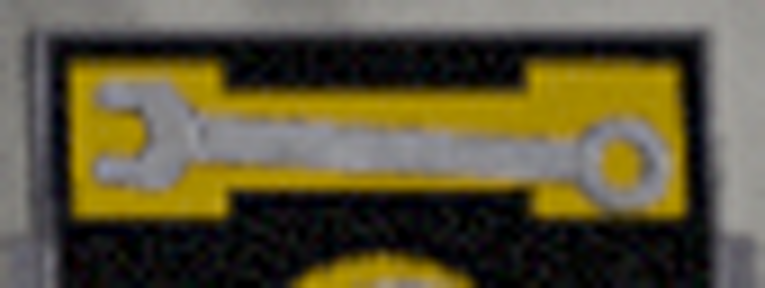

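View pics/z3.png

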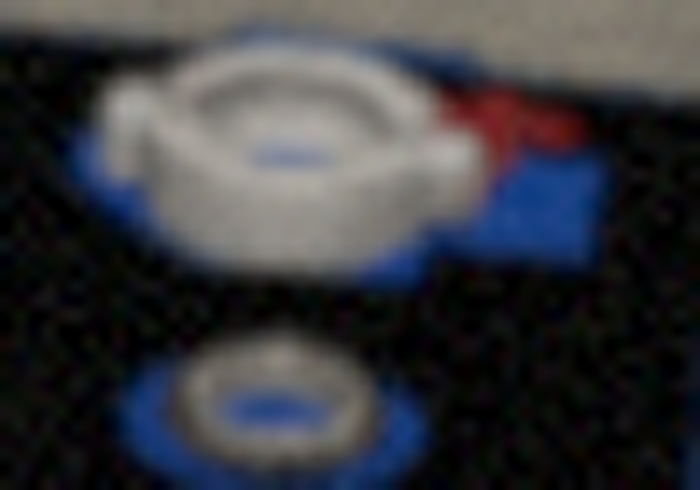

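Run:
```python
from m import *
A=lambda p,o,s:(np.array(p,float)+.5)/s-.5+np.array(o)
H,K=onz("top",A([(526,215),(508,415)],(335,225),8),.0275)
for tilt in (0,.004):
    Kk=K+[0,0,tilt]; p=proj("side",[H,Kk]); d=p[1]-p[0]; print(tilt,p.round(1),d.round(2),(d[1]/d[0]).round(3))
print("obs",A([(130,95),(460,145)],(335,208),14))
R=onz("top",A([(227,334)],(335,225),8),.018)[0]; print(proj("side",[R]),A([(280,395)],(335,208),14))
```

```text
0 [[345.3 214.2]
 [367.1 217.2]] [21.81  3.08] 0.141
0.004 [[345.3 214.2]
 [367.2 215.9]] [21.92  1.77] 0.081
obs [[343.82142857 214.32142857]
 [367.39285714 217.89285714]]
[[355.3789502  235.36496377]] [[354.53571429 235.75      ]]
```

The clamp's measured slope in the side view is 0.15. Flat would give 0.14, and riding on the foam edge 0.08, so it lies flat. Handing the job in.

```bash
python3 -c "
from bench import ctrl
print(ctrl.get_state()['time']); print(ctrl.close_job())"
```

```text
50.25
the job is handed in; nothing more can be done
None
```

Both kits are made up and the job was handed in at about 50 s of the 120 s. The interface gave no verdict.

Positions in each tray's own frame, from the last top view (calibration good to about 2 mm):

| Part | Measured x, y (mm) | Target x, y (mm) |
|---|---|---|
| Flange | -23.5, -3.0 | -22, 0 |
| Spanner (mid-shaft) | about 47.6, 1 | 50, 0 |
| Clamp body | 6.7, -38.5 | 7, -42 |
| Centring ring | 0, 46 | 0, 46 |

- **Gaskets:** they are concentric with the flange, about 1 mm off centre.
- **Spanner:** it lies about 3° off the slot axis (limit 6.9°), and its ring end is only 1–2 mm inside the slot edge. My first point estimate put that end right at the edge. Closer crops in both views showed cut-out colour all round it, so I left it.
- **Clamp:** I set it 3.5 mm off nominal in y and turned about 4–5° (limit 11.5°) so the off-centre wing nut would fit the narrow end. It clears the edge there by only about 1 mm.
- **Heights:** the flange, gaskets and clamp were lowered until they touched, at heights that match being fully down. The spanner and ring were let go 1–2 mm above the floor and look seated; their heights were not measured.
- **Left alone:** the tape roll and hex key show no movement between the first and last pictures. The pink, turquoise and yellow look-alikes were not handled.

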